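# Reset the tripped hotplate with its service key

### The job

The portable hotplate has tripped its overheat cut-out. First turn its heat knob fully anticlockwise to the off stop; then take the service key (the one with the oblong bow) from the key block, put it all the way into the key switch without ramming it - the pins are sticky, so wiggle it sideways past them - turn it a quarter clockwise to its stop and hold it there against the return spring. The program finishes while still gripping and holding the turned key; leave the other two keys and the things around where they are.

Things in the scene. Friction and masses are not known exactly. Their poses are not given: they have to be found in the camera images.
- hotplate: portable hotplate, fixed: steel body 250 (x) x 270 (y) x 62 mm high, dark round cast plate 155 mm across on its rear half, control deck 62 mm above the worktop along its front. Origin: centre of its underside; x to its back, y to its left, z up. On the deck, in mm from the origin: knob axis (-84, +62), amber lamp (-84, -6), key switch (-84, -74)
- heat_knob (a joint): heat knob on the left of the deck. Angle in rad, growing clockwise seen from above; 0 is the off stop (fully anticlockwise), where the knob's white pointer faces the front. Range 0 to 4.2; it starts 0.6 to 1.45 from off, turns with about 0.04 N m and stays where it is left
- heat_knob_grip (a point): point on the knob's axis at the height to grip, 99 mm above the worktop, 37 mm above the deck. The knob: round skirt 40 mm across with an upright black grip bar 38 mm long, 14 mm thick, 32 mm high, its top 44 mm above the deck. x of this frame runs along the bar, away from the pointer end; at off it is the hotplate's x
- keyhole (a point): centre of the keyhole, in the face of the round key switch (dark bezel 33 mm across), 68 mm above the worktop, 6 mm above the deck. The slot is 14 mm along x (to the hotplate's back) and 6.6 mm along y; z up, out of the lock. Behind the 5 mm fixed face plate is the plug, its slot 14 x 6 mm, 23 mm deep from the face. The key turns only with its tip 19.5 to 23 mm below the face
- upper_pins (a point): inside the lock (unseen): midway between the first two sticky pins, 9.5 mm below the face. They stand 3.7 mm into the slot from its two ends (x), leaving 6.6 mm. The key's narrow tip enters between them, its shoulders land on them and a straight push jams. Under a light push of 5 to 10 N, rock the key 2 mm or a little more to and fro along the slot's x: each pin yields to about 4 N and stays aside
- lower_pins (a point): inside the lock (unseen): midway between the second two sticky pins, just like the first, 15.2 mm below the face. With the shoulders on a pair, the key's tip is about 2 mm below that pair's tops. More than 60 N on the key in the lock bends it
- key_switch (a joint): the plug in the key switch: angle in rad, growing clockwise seen from above; 0 is rest, 1.57 the stop. A spring returns it: about 0.02 N m at rest, 0.1 N m at the stop, and it flies back if let go. The key has about 0.1 rad of play in it, so a hand must turn a little beyond a quarter for the plug to reach its stop
- switch_key: the service key, upright, blade down, in any of the block's three slots: steel oblong bow 30 wide (x) x 11 thick (y) x 34 mm high, round shank, flat blade 10 wide (x) x 5 thick x 14 mm long, same both ways round, its last 1.8 mm a tip 6.2 mm wide with square shoulders. 72 to 126 g. Origin: the tip; z up. The bow's underside, 26 mm above the tip, rests on the block. Grip the bow's upper part across its thickness
- key_tip (a point): the tip of the service key's blade, on its axis (the body's origin); x along the blade's width, y through its thickness, z up to the bow
- key_block: dark wooden block, fixed, 140 (x) x 46 (y) x 34 mm high; origin at the centre of its underside. Three slots in its top at x = -45, 0 and +45 mm, each 11 mm along x, 6 mm along y; the keys stand in them with their width along the block's x
- round_key: another key in the block, to be left there: round steel bow 27 mm across, 32 mm high; origin at the blade's tip
- tee_key: another key in the block, to be left there: steel T-bar bow 40 mm wide, 30 mm high; origin at the blade's tip
- mug_1: white mug, 92x123x95 mm, a bystander; origin at the centre of its underside
- lemon_1: lemon, 71x53x51 mm, a bystander; origin at the centre of its underside
- tin_1: food tin, 75 mm across, 58 mm high, a bystander; origin at the centre of its underside
- glass_1: empty drinking glass, 76 mm across, 86 mm high, a bystander; origin at the centre of its underside
- spoon_1: spoon lying flat, 188 mm long, a bystander; origin at the centre of its underside

How it is judged:
By the outcome, as a careful person would: the job done as asked, in the order asked, and still so for the second after the job is handed in, while the arm keeps its last pose, push and grip.
It also fails if it takes over 72 s, if anything falls off the work surface, if the arm or the gripper's body presses on something with over 40 N, if the wrist force passes 120 N, or if a joint passes its speed limit or range.

### The arm

A 6-joint arm with a two-finger parallel gripper is mounted at the origin on a cart in front of the work surface, level with it; the furniture and walls round the work are solid. World frame = base frame: x ahead of the robot, y to its left, z up, the work surface at z = 0. Lengths are in m, angles in rad, forces in N, time in s.
With the tool pointing down it reaches from about 0.25 to 0.725 m from the base axis. Payload 4 kg.
Tool frame: the origin (TCP) lies between the finger pads; the fingertips stand 17 mm ahead of it and the grasp point (between the pads) lies 2 mm behind it (manip.tips_ahead is the distance from the TCP to the fingertips, in m); z points along the fingers, y is the line along which they close (so a half turn about z gives the same grasp; the last joint's range is limited). The gripper opens to 85 mm and grips with 20 to 120 N. Pads are 22 mm wide; open, the fingers measure 114 mm over their backs; the gripper's body (76 mm by 85 mm) begins 54 mm behind the grasp point. The pads swing forward as they close: fully open they stand 13 mm farther back than shut.
Start: joints at [-1.179, 0.241, 0.005, 1.335, 0, 1.571], TCP at [0.191, -0.462, 0.248] pointing down, gripper open.
Joint ranges: [-2.72, 2.72], [-1.05, 1.87], [-1.09, 1.28], [-1.99, 2.15], [-1.42, 1.44], [-3.14, 3.14]. Speed limits (rad/s): [2.79, 2.79, 3.14, 3.14, 3.14, 3.14].

### API

Orientations are given as [roll, pitch, yaw] about the fixed x, y, z axes, in that order (R = Rz(yaw) Ry(pitch) Rx(roll)).
In Python, from workcell import manip, cams, ticket gives the robot as it stands.
- The arm moves only by the tool drive_tool, never from a script. Its arguments are lists of equal length, an entry for each row: "turn": the turn, a rotation vector about the tool's x, y, z in rad, a list of three; "slide": the shift along the tool's x, y, z in m, a list of three; "gripper": the gripper command: -1 is shut, 1 is fully open, values between are in proportion. In form: {"turn": [[rx, ry, rz], ...], "slide": [[dx, dy, dz], ...], "gripper": [gripper, ...]}. A call has 1 to 5 rows; each row is the pose to reach, as a shift and turn from the pose commanded when the call began, along the tool's axes at that moment; what a row does not reach only later rows make up. A row lasts 1/12 s, in which the tool goes at most 41.7 mm and 7.16 degrees, less where a joint would pass 70% of its speed; a pose out of reach is approached as far as the arm can. A call with a gripper value outside its range is refused whole. The fingers move at their own pace and stop on an object; "force" is the grip in N (left out, the last holds). Time passes only in rows, so rows that repeat a pose let the fingers close. It gives the time, the measured TCP pose, the force, the opening and the grip force at its end, in the units of the state.
- manip.read_state(): the state, without advancing time (a new reading comes with each control period).
- cams.get_image(name): name is "scene" or "top"; returns the picture (384x512x3 uint8, red, green, blue); there is no depth.
- cams.camera_model(name): a dict with "vertical_fov" (degrees; the focal length in pixels is half the picture's height over the tangent of half this angle, whatever the lens; pixels are square), "cx", "cy" (the principal point, pixels), "rvec" (rotation vector, rad) and "tvec" (3), from world to camera coordinates, as OpenCV has them. Camera axes: x right, y down, z forward; pixel columns grow to the right and rows downward; lengths in m; the calibration is good to about 2 mm. A picture is of the moment at which its call begins. camera_model takes no time and is no camera call.
- ticket.hand_in(): hands the job in; it is judged then, once.
Trained networks look in the newest picture that a camera, given by its name, has taken for a name from the list of things; names that differ only in an ending like _2 or _b are one class to them, and where a whole thing is asked for, a point or a joint stands for the part that bears it (a point fixed in the world has none). Each returns a list of dicts, best first, with "p" (0 to 1); they miss things now and then, are a little off and sometimes report something else, mostly with a low value. They report only what shows in the picture. A call takes as long as a camera call.
- cams.recognise(camera, thing): "extent" ([left, top, right, bottom] in pixels, round what is visible of it).
- cams.silhouettes(camera, thing): "region" (384x512 bool, what is visible of it) and "extent" ([left, top, right, bottom] in pixels, round what is visible of it).
The state is a dict: "time": time; "q": joint angles; "dq": joint speeds; "tau": joint torques, N m; "ee_pos": TCP position; "tcp_rot": TCP orientation; "force": force on the tool from outside, world axes, zero at the start; "wrist_torque": the same for the moment, N m; "finger_gap": opening from 0.0 (shut) to 1.0 (fully open); "grip_force": force on a finger pad.
Only numpy, scipy, OpenCV 4.12 (cv2) and the standard library are available. Lean on these libraries where they do the work, as an engineer would, in place of code of your own. Each camera call takes 0.05 s, during which the arm holds its last target. There are 200 camera calls.

## Working session

There is one attempt and no reset: what is moved stays moved. The work goes in short steps, Python scripts to look and compute and a tool call to move; the robot and the scene stay as the last step left them, time stands still between calls to the robot, and variables do not carry over. Pictures are saved under pics/ and viewed, at most 10 in all, crops included, and the job is handed in when it is done.

Besides the shell and the picture viewer there is one more tool, called after "Call:" as name(argument=value, ...) on one line, values as JSON. drive_tool: Moves the arm, as the interface text tells. Its arguments: {"type":"object","properties":{"turn":{"type":"array","items":{"type":"array","items":{"type":"number"}}},"slide":{"type":"array","items":{"type":"array","items":{"type":"number"}}},"gripper":{"type":"array","items":{"type":"number"}},"force":{"type":"number"}},"required":["turn","slide","gripper"]}

```bash
mkdir -p pics; ls; python3 - <<'E'
from workcell import manip,cams,ticket
import cv2,numpy as np
for n in ["scene","top"]:
    im=cams.get_image(n); cv2.imwrite(f"pics/{n}0.png",im[:,:,::-1])
    print(n,cams.camera_model(n))
    for t in ["hotplate","heat_knob","keyhole","switch_key","key_block","round_key","tee_key"]:
        try: print(t,[(round(d["p"],2),np.round(d["extent"]).tolist()) for d in cams.recognise(n,t)[:3]])
        except Exception as e: print(t,e)
print(manip.read_state())
E
```

```text
pics
scene {'vertical_fov': 43.95849086902314, 'cx': 250.44659258350765, 'cy': 187.683609979129, 'rvec': array([ 1.06040067, -2.19274152,  1.21326085]), 'tvec': array([0.33035408, 0.30635178, 1.52266316])}
hotplate [(0.62, [163.0, 184.0, 263.0, 250.0])]
heat_knob []
keyhole [(0.7, [164.0, 182.0, 257.0, 252.0])]
switch_key [(0.18, [165.0, 183.0, 260.0, 250.0])]
key_block [(0.53, [296.0, 173.0, 319.0, 194.0])]
round_key []
tee_key []
top {'vertical_fov': 57.16338451161913, 'cx': 252.87522074596376, 'cy': 194.26062758988718, 'rvec': array([ 2.16654815, -2.22422984,  0.07215212]), 'tvec': array([-0.02427126,  0.56994154,  1.38842529])}
hotplate [(0.94, [164.0, 165.0, 237.0, 233.0])]
heat_knob []
keyhole [(0.61, [163.0, 164.0, 238.0, 234.0])]
switch_key [(0.28, [165.0, 164.0, 236.0, 235.0]), (0.19, [178.0, 213.0, 189.0, 227.0])]
key_block [(0.74, [178.0, 218.0, 188.0, 224.0]), (0.59, [311.0, 184.0, 331.0, 218.0])]
round_key []
tee_key []
{'time': 0.8, 'q': array([-1.17898581e+00,  2.40549911e-01,  5.00339118e-03,  1.33520811e+00,
        1.99164836e-06,  1.57080122e+00]), 'dq': array([-0.00084339, -0.00220562,  0.00226436, -0.00170254,  0.00018487,
       -0.0011712 ]), 'tau': array([-7.88325360e-04, -3.72147918e+01,  2.52680969e+01,  7.40502237e-04,
       -6.82831455e-05,  1.09138746e-06]), 'ee_pos': array([ 0.19093079, -0.46210717,  0.24833281]), 'tcp_rot': array([ 3.14155096e+00, -1.99185246e-06,  3.91805626e-01]), 'force': array([ 0.09101593,  0.32869019, -0.88988387]), 'wrist_torque': array([ 0.03605935, -0.01382418, -0.01704397]), 'grip_force': 0.0, 'finger_gap': 1.000316045530758}
```

```bash
python3 - <<'E'
import cv2,numpy as np
s=cv2.imread("pics/scene0.png");t=cv2.imread("pics/top0.png")
a=cv2.resize(t[150:250,150:350],(800,400),interpolation=cv2.INTER_CUBIC)
cv2.imwrite("pics/topc.png",a)
b=cv2.resize(s[140:290,140:340],(800,600),interpolation=cv2.INTER_CUBIC)
cv2.imwrite("pics/scenec.png",b)
E
```

```text
(no output)
```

View pics/topc.png

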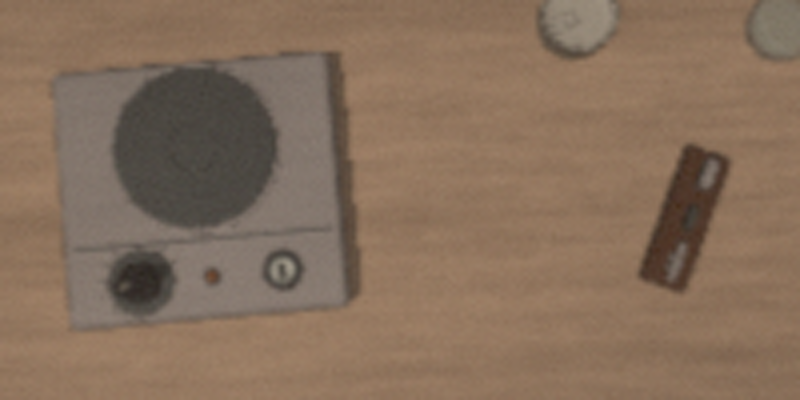

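View pics/scenec.png

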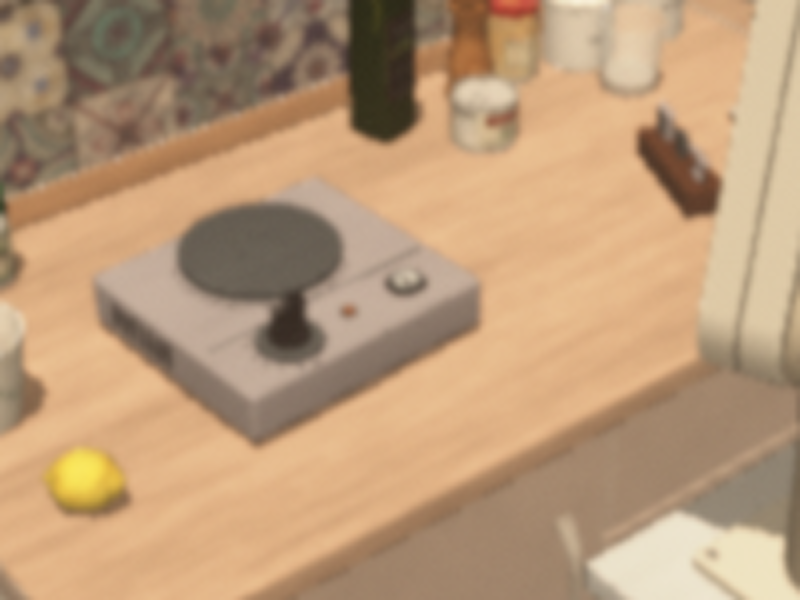

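```bash
cat > h.py <<'E'
import cv2,numpy as np
from scipy.optimize import minimize
from workcell import manip,cams,ticket
def cam(n):
    m=cams.camera_model(n); f=192/np.tan(np.radians(m["vertical_fov"]/2))
    return np.array(m["rvec"]),np.array(m["tvec"]),np.array([[f,0,m["cx"]],[0,f,m["cy"]],[0,0,1.]])
def proj(n,P):
    r,t,K=cam(n); return cv2.projectPoints(np.asarray(P,float).reshape(-1,3),r,t,K,None)[0].reshape(-1,2)
def unproj(n,uv,z):
    r,t,K=cam(n); R=cv2.Rodrigues(r)[0]
    d=R.T@np.linalg.inv(K)@np.array([uv[0],uv[1],1.]); c=-R.T@t
    return c+d*(z-c[2])/d[2]
def world(p,L):
    L=np.asarray(L,float);c,s=np.cos(p[2]),np.sin(p[2])
    return np.c_[p[0]+c*L[:,0]-s*L[:,1],p[1]+s*L[:,0]+c*L[:,1],L[:,2]]
def line(a,b,n=60): return np.linspace(a,b,n)
def rect(x0,x1,y0,y1,z): 
    c=[(x0,y0,z),(x1,y0,z),(x1,y1,z),(x0,y1,z)]
    return np.vstack([line(c[i],c[(i+1)%4]) for i in range(4)])
def circ(x,y,r,z,n=80):
    t=np.linspace(0,2*np.pi,n,endpoint=False); return np.c_[x+r*np.cos(t),y+r*np.sin(t),0*t+z]
def grad(im,s=0.8):
    g=cv2.GaussianBlur(im.astype(np.float32),(0,0),s)
    gx=cv2.Sobel(g,cv2.CV_32F,1,0);gy=cv2.Sobel(g,cv2.CV_32F,0,1)
    return np.sqrt((gx**2+gy**2).sum(2))
def samp(G,uv): return cv2.remap(G,uv[:,0].astype(np.float32)[None],uv[:,1].astype(np.float32)[None],cv2.INTER_LINEAR)[0]
def fit(views,L,p0,w=None,scales=(2.5,1.2,0.7)):
    """views: {cam: image}; L: outline points; finds x,y,yaw of greatest edge strength"""
    w=np.ones(len(L)) if w is None else w
    p=np.array(p0,float)
    for s in scales:
        Gs={n:grad(im,s) for n,im in views.items()}
        f=lambda q:-sum((w*samp(G,proj(n,world(q,L)))).mean()/G.max() for n,G in Gs.items())
        sim=np.array([p]+[p+np.eye(3)[i]*[.006,.006,.04] for i in range(3)])
        p=minimize(f,p,method="Nelder-Mead",options=dict(initial_simplex=sim,xatol=1e-5,fatol=1e-7)).x
    return p,f(p)
HOT=np.vstack([rect(-.125,.125,-.135,.135,.062),circ(-.084,-.074,.0165,.068),circ(-.084,.062,.020,.064)])
E
python3 - <<'E'
from h import *
T=cv2.imread("pics/top0.png");S=cv2.imread("pics/scene0.png")
c=[unproj("top",(150+x/4,150+y/4),.062) for x,y in[(54,77),(330,53),(348,303),(73,328)]]
print(np.round(c,4)); c=np.array(c); m=c.mean(0); d=(c[0]-c[3]+c[1]-c[2]); p0=[m[0],m[1],np.arctan2(d[1],d[0])]
print("p0",p0)
for v in [dict(top=T),dict(scene=S),dict(top=T,scene=S)]:
    print(list(v),fit(v,HOT,p0))
b=np.array([unproj("top",(150+x/4,150+y/4),.034) for x,y in[(688,145),(729,157),(683,291),(640,278)]])
m=b.mean(0);d=b[1]+b[0]-b[3]-b[2]
p1=[m[0],m[1],np.arctan2(d[1],d[0])];print(p1,np.linalg.norm(b-np.roll(b,1,0),axis=1))
print(fit(dict(top=T),rect(-.07,.07,-.023,.023,.034),p1))
for n,uv in dict(knob=(140,283),lamp=(212,276),sw=(283,270)).items(): print(n,unproj("top",(150+uv[0]/4,150+uv[1]/4),.068))
for k,uv in dict(far=(709,172),mid=(690,217),near=(675,262)).items(): print(k,unproj("top",(150+uv[0]/4,150+uv[1]/4),.06))
E
```

```text
[[0.6723 0.3041 0.062 ]
 [0.6889 0.0369 0.062 ]
 [0.4471 0.0252 0.062 ]
 [0.4303 0.2888 0.062 ]]
p0 [np.float64(0.5596470517576801), np.float64(0.1637758749297448), np.float64(0.05570473798705799)]
['top'] (array([0.55942468, 0.17109549, 0.04808739]), np.float64(-0.2438308262159886))
['scene'] (array([0.54733306, 0.17509739, 0.02226309]), np.float64(-0.2079220879986311))
['top', 'scene'] (array([0.55875522, 0.1715814 , 0.05313527]), np.float64(-0.41964168737529073))
[np.float64(0.5211581720210308), np.float64(-0.30716096095486883), np.float64(-0.3753961282109957)] [0.13970402 0.04208169 0.13992929 0.04399602]
(array([ 0.5226094 , -0.30505837, -0.38376124]), np.float64(-0.4695539948176456))
knob [0.4715758  0.22303509 0.068     ]
lamp [0.47641942 0.15425333 0.068     ]
sw [0.48034072 0.08635954 0.068     ]
far [ 0.56397169 -0.32676028  0.06      ]
mid [ 0.52094133 -0.30670421  0.06      ]
near [ 0.47797642 -0.2905851   0.06      ]
```

```bash
cat >> h.py <<'E'
def fitc(n,im,x,y,r,z,s=.7):
    G=grad(im,s); f=lambda q:-samp(G,proj(n,circ(q[0],q[1],r,z))).mean()
    return min((minimize(f,[x+i*.004,y+j*.004],method="Nelder-Mead",options=dict(xatol=1e-5,fatol=1e-4,initial_simplex=[[x+i*.004,y+j*.004],[x+i*.004+.002,y+j*.004],[x+i*.004,y+j*.004+.002]])) for i in(-1,0,1) for j in(-1,0,1)),key=lambda r:r.fun).x
E
python3 - <<'E'
from h import *
I=dict(top=cv2.imread("pics/top0.png"),scene=cv2.imread("pics/scene0.png"))
for n,im in I.items():
    print(n)
    for k,a in dict(sw=(.4817,.0877,.0165,.068),skirt=(.473,.2244,.02,.066),plate=(.61,.17,.0775,.068)).items():
        print(k,fitc(n,im,*a))
    print("rect",fit({n:im},HOT[:240],(.561,.165,.056))[0])
print("rect top proj",proj("top",world((.561,.165,.056),rect(-.125,.125,-.135,.135,.062)[::60])), )
print("scene sw",proj("scene",[[.4817,.0877,.068]]), "expected", 140+(405.5)/4-.5,140+280/4-.5)
E
```

```text
top
sw [0.47705818 0.08656151]Traceback (most recent call last):
  File "<stdin>", line 6, in <module>
  File "h.py", line 40, in fitc
    return min((minimize(f,[x+i*.004,y+j*.004],method="Nelder-Mead",options=dict(xatol=1e-5,fatol=1e-4,initial_simplex=[[x+i*.004,y+j*.004],[x+i*.004+.002,y+j*.004],[x+i*.004,y+j*.004+.002]])) for i in(-1,0,1) for j in(-1,0,1)),key=lambda r:r.fun).x
           ~~~^^^^^^^^^^^^^^^^^^^^^^^^^^^^^^^^^^^^^^^^^^^^^^^^^^^^^^^^^^^^^^^^^^^^^^^^^^^^^^^^^^^^^^^^^^^^^^^^^^^^^^^^^^^^^^^^^^^^^^^^^^^^^^^^^^^^^^^^^^^^^^^^^^^^^^^^^^^^^^^^^^^^^^^^^^^^^^^^^^^^^^^^^^^^^^^^^^^^^^^^^^^^^^^^^^^^^^^^^^^^^^^^^^^^^^^^^
  File "h.py", line 40, in <genexpr>
    return min((minimize(f,[x+i*.004,y+j*.004],method="Nelder-Mead",options=dict(xatol=1e-5,fatol=1e-4,initial_simplex=[[x+i*.004,y+j*.004],[x+i*.004+.002,y+j*.004],[x+i*.004,y+j*.004+.002]])) for i in(-1,0,1) for j in(-1,0,1)),key=lambda r:r.fun).x
                ~~~~~~~~^^^^^^^^^^^^^^^^^^^^^^^^^^^^^^^^^^^^^^^^^^^^^^^^^^^^^^^^^^^^^^^^^^^^^^^^^^^^^^^^^^^^^^^^^^^^^^^^^^^^^^^^^^^^^^^^^^^^^^^^^^^^^^^^^^^^^^^^^^^^^^^^^^^^^^^^^^^^^^^^^^^^^^^^
    res = _minimize_neldermead(fun, x0, args, callback, bounds=bounds,
                               **options)
    fxr = func(xr)
    fx = function(np.copy(x), *(wrapper_args + args))
  File "h.py", line 39, in <lambda>
    G=grad(im,s); f=lambda q:-samp(G,proj(n,circ(q[0],q[1],r,z))).mean()
                                     ~~~~^^^^^^^^^^^^^^^^^^^^^^^
  File "h.py", line 8, in proj
    r,t,K=cam(n); return cv2.projectPoints(np.asarray(P,float).reshape(-1,3),r,t,K,None)[0].reshape(-1,2)
          ~~~^^^
  File "h.py", line 5, in cam
    m=cams.camera_model(n); f=192/np.tan(np.radians(m["vertical_fov"]/2))
ValueError: time passes only in moves, steps and waits
```

```bash
sed -i 's/^def cam(n):/import functools\n@functools.cache\ndef cam(n):/' h.py
python3 - <<'E'
from h import *
I=dict(top=cv2.imread("pics/top0.png"),scene=cv2.imread("pics/scene0.png"))
for n,im in I.items():
    print(n)
    for k,a in dict(sw=(.4817,.0877,.0165,.068),skirt=(.473,.2244,.02,.066),plate=(.61,.17,.0775,.068)).items():
        print(k,fitc(n,im,*a))
    print("rect",fit({n:im},HOT[:240],(.561,.165,.056),scales=(1.2,.7))[0])
print("rect top proj",proj("top",world((.561,.165,.056),rect(-.125,.125,-.135,.135,.062)[::60])), )
print("scene sw",proj("scene",[[.4817,.0877,.068]]), "expected", 140+(405.5)/4-.5,140+280/4-.5)
print(manip.read_state()["time"])
E
```

```text
top
sw [0.47705818 0.08656151]
skirt [0.47498468 0.21046267]
plate [0.60206803 0.17030871]
rect [0.5613363  0.17082081 0.0612905 ]
scene
sw [0.46389072 0.10021684]
skirt [0.49231662 0.20803324]
plate [0.59608094 0.16943004]
rect [0.55086787 0.17237708 0.07195027]
rect top proj [[237.54874811 226.60465488]
 [232.39834122 162.11224685]
 [162.7939125  167.75090199]
 [167.21541042 232.45269137]]
scene sw [[240.20342953 208.23806667]] expected 240.875 209.5
0.8
```

```bash
python3 - <<'E'
import cv2,numpy as np
t=cv2.imread("pics/top0.png");s=cv2.imread("pics/scene0.png")
f=lambda im,x,y,w,h,k:cv2.resize(im[y:y+h,x:x+w],(w*k,h*k),interpolation=cv2.INTER_CUBIC)
A=np.hstack([f(t,172,208,25,25,16),f(t,208,205,25,25,16)])
B=np.hstack([f(s,197,206,25,12,16),f(s,230,203,25,12,16)])
M=np.vstack([A,B]); M=np.clip(M.astype(float)*1.6,0,255).astype(np.uint8)
cv2.imwrite("pics/zoom.png",M);print(M.shape)
E
```

```text
(592, 800, 3)
```

View pics/zoom.png

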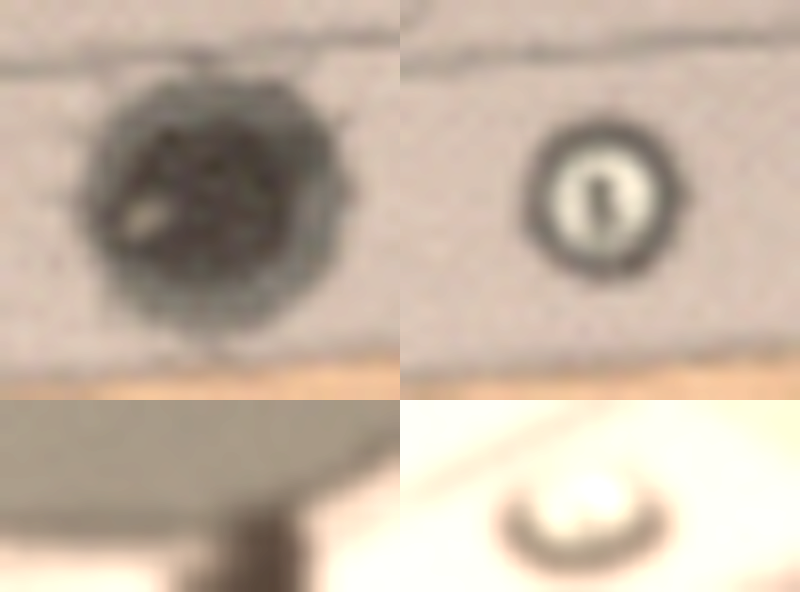

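```bash
python3 - <<'E'
from h import *
k=unproj("top",(185.09,220.34),.063); s=unproj("top",(220.34,217.03),.067)
d=k-s; print("knob",k,"sw",s,np.hypot(*d[:2]),"yaw",np.arctan2(-d[0],d[1]))
px=lambda x,y:(172+(x+.5)/16-.5,208+(y+.5)/16-.5)
a=unproj("top",px(120,228),.106);b=unproj("top",px(165,205),.106);print("pointer",a,b,"bar yaw",np.arctan2(*(b-a)[[1,0]]))
print("scene sw proj",proj("scene",[s]),"seen",230+(590-400+.5)/16-.5)
st=manip.read_state();p=st["ee_pos"];yaw=st["tcp_rot"][2]
t=np.array([k[0],k[1],.18])-p
R=np.array([[np.cos(yaw),np.sin(yaw),0],[np.sin(yaw),-np.cos(yaw),0],[0,0,-1]])
print("slide",R.T@t)
E
```

```text
knob [0.47307481 0.2235937  0.063     ] sw [0.48217145 0.08797345 0.067     ] 0.13592497603245407 yaw 0.0669740610246048
pointer [0.46879876 0.23816125 0.106     ] [0.47384212 0.22766346 0.106     ] bar yaw -1.1229339044644513
scene sw proj [[240.06935961 208.4297014 ]] seen 241.40625
slide [ 0.52260369 -0.52600029  0.06833281]
```

Call:
drive_tool(turn=[[0, 0, 0], [0, 0, 0], [0, 0, 0], [0, 0, 0], [0, 0, 0]], slide=[[0.026, -0.026, 0.003], [0.052, -0.0525, 0.006], [0.078, -0.079, 0.01], [0.1045, -0.105, 0.0135], [0.1307, -0.1315, 0.017]], gripper=[1, 1, 1, 1, 1])

```text
time: 1.22
ee_pos: [0.2617, -0.2892, 0.2312]
tcp_rot: [3.141, -0.0, 0.391]
force: [1.5, -0.0, 0.0]
finger_gap: 0.999
grip_force: 0.0
```

Call:
drive_tool(turn=[[0, 0, 0], [0, 0, 0], [0, 0, 0], [0, 0, 0], [0, 0, 0]], slide=[[0.026, -0.026, 0.003], [0.052, -0.0525, 0.006], [0.078, -0.079, 0.01], [0.1045, -0.105, 0.0135], [0.1307, -0.1315, 0.017]], gripper=[1, 1, 1, 1, 1])

```text
time: 1.63
ee_pos: [0.3325, -0.1176, 0.2145]
tcp_rot: [3.141, -0.001, 0.391]
force: [1.7, -0.3, -1.0]
finger_gap: 1.0
grip_force: 0.0
```

Call:
drive_tool(turn=[[0, 0, 0], [0, 0, 0], [0, 0, 0], [0, 0, 0], [0, 0, 0]], slide=[[0.026, -0.026, 0.003], [0.052, -0.0525, 0.006], [0.078, -0.079, 0.01], [0.1045, -0.105, 0.0135], [0.1307, -0.1315, 0.017]], gripper=[1, 1, 1, 1, 1])

```text
time: 2.05
ee_pos: [0.4031, 0.0542, 0.1974]
tcp_rot: [3.141, -0.001, 0.392]
force: [0.5, -1.0, 0.4]
finger_gap: 0.999
grip_force: 0.0
```

Call:
drive_tool(turn=[[0, 0, 0], [0, 0, 0], [0, 0, 0], [0, 0, 0], [0, 0, 0]], slide=[[0.026, -0.026, 0.003], [0.052, -0.0525, 0.006], [0.078, -0.079, 0.01], [0.1045, -0.105, 0.0135], [0.1307, -0.1315, 0.017]], gripper=[1, 1, 1, 1, 1])

```text
time: 2.47
ee_pos: [0.4783, 0.215, 0.1802]
tcp_rot: [-3.13, -0.0, 0.418]
force: [0.8, -0.5, 0.7]
finger_gap: 1.004
grip_force: 0.0
```

Call:
drive_tool(turn=[[0, 0, 0.12], [0, 0, 0.24], [0, 0, 0.36], [0, 0, 0.48], [0, 0, 0.6]], slide=[[0, 0, 0], [0, 0, 0], [0, 0, 0], [0, 0, 0], [0, 0, 0]], gripper=[1, 1, 1, 1, 1])

```text
time: 2.88
ee_pos: [0.4969, 0.1154, 0.1802]
tcp_rot: [-3.025, 0.015, 0.164]
force: [-0.3, 0.4, -0.2]
finger_gap: 0.997
grip_force: 0.0
```

Call:
drive_tool(turn=[[0, 0, 0.12], [0, 0, 0.24], [0, 0, 0.36], [0, 0, 0.48], [0, 0, 0.6]], slide=[[0, 0, 0], [0, 0, 0], [0, 0, 0], [0, 0, 0], [0, 0, 0]], gripper=[1, 1, 1, 1, 1])

```text
time: 3.3
ee_pos: [0.4907, 0.0182, 0.1804]
tcp_rot: [-2.928, 0.074, -0.086]
force: [0.8, -0.1, -0.2]
finger_gap: 1.0
grip_force: 0.0
```

Call:
drive_tool(turn=[[0, 0, 0.1], [0, 0, 0.2], [0, 0, 0.31], [0, 0, 0.31]], slide=[[0, 0, 0], [0, 0, 0], [0, 0, 0], [0, 0, 0]], gripper=[1, 1, 1, 1])

```text
time: 3.63
ee_pos: [0.4695, -0.0596, 0.1801]
tcp_rot: [-2.888, 0.138, -0.278]
force: [0.7, -0.6, 0.1]
finger_gap: 1.0
grip_force: 0.0
```

```bash
python3 - <<'E'
from h import *
np.set_printoptions(precision=3,suppress=True)
s=manip.read_state();print(s["q"],s["dq"],s["ee_pos"],s["tcp_rot"],s["time"])
E
```

```text
[-0.278  0.329 -0.091  1.289  0.253  3.141] [-0.392 -0.052 -0.07   0.047 -0.063  0.   ] [ 0.469 -0.06   0.18 ] [-2.888  0.138 -0.278] 3.6333
```

Call:
drive_tool(turn=[[0, 0, -0.12], [0, 0, -0.24], [0, 0, -0.36], [0, 0, -0.48], [0, 0, -0.6]], slide=[[0, 0, 0], [0, 0, 0], [0, 0, 0], [0, 0, 0], [0, 0, 0]], gripper=[1, 1, 1, 1, 1])

```text
time: 4.05
ee_pos: [0.4697, -0.0583, 0.1804]
tcp_rot: [-2.856, -0.029, 0.31]
force: [-0.3, -0.0, -0.8]
finger_gap: 1.0
grip_force: 0.0
```

```bash
cat >> h.py <<'E'
from scipy.spatial.transform import Rotation as Ro
def down(yaw): return Ro.from_euler("xyz",[np.pi,0,yaw])
def goto(pos,yaw,p=None,R=None):
    """total turn (rotvec) and slide in the tool frame from the present (or given) pose"""
    if p is None: s=manip.read_state(); p=s["ee_pos"]; R=Ro.from_euler("xyz",s["tcp_rot"])
    return np.round((R.inv()*down(yaw)).as_rotvec(),4),np.round(R.inv().apply(np.asarray(pos)-p),4)
E
python3 - <<'E'
from h import *
s=manip.read_state(); print(s["ee_pos"],s["tcp_rot"])
print(goto(s["ee_pos"],s["tcp_rot"][2]))
print("after turn to 2.02:",goto([.473,.2236,.18],2.02,s["ee_pos"],down(2.02)))
E
```

```text
[ 0.46965203 -0.0582697   0.18039443] [-2.85591886 -0.02879193  0.3098419 ]
(array([-0.2857, -0.0286,  0.0041]), array([0., 0., 0.]))
after turn to 2.02: (array([0., 0., 0.]), array([0.2525, 0.1254, 0.0004]))
```

Call:
drive_tool(turn=[[-0.1, -0.01, 0.001], [-0.2, -0.02, 0.002], [-0.2857, -0.0286, 0.0041], [-0.2857, -0.0286, 0.0041]], slide=[[0, 0, 0], [0, 0, 0], [0, 0, 0], [0, 0, 0]], gripper=[1, 1, 1, 1])

```text
time: 4.38
ee_pos: [0.4692, -0.0561, 0.181]
tcp_rot: [3.14, 0.001, 0.308]
force: [-0.1, 0.4, 0.7]
finger_gap: 0.997
grip_force: 0.0
```

Call:
drive_tool(turn=[[0, 0, -0.12], [0, 0, -0.24], [0, 0, -0.36], [0, 0, -0.48], [0, 0, -0.57]], slide=[[0, 0, 0], [0, 0, 0], [0, 0, 0], [0, 0, 0], [0, 0, 0]], gripper=[1, 1, 1, 1, 1])

```text
time: 4.8
ee_pos: [0.4696, -0.0583, 0.1803]
tcp_rot: [-3.139, 0.001, 0.88]
force: [0.5, 0.2, -0.6]
finger_gap: 1.003
grip_force: 0.0
```

Call:
drive_tool(turn=[[0, 0, -0.12], [0, 0, -0.24], [0, 0, -0.36], [0, 0, -0.48], [0, 0, -0.57]], slide=[[0, 0, 0], [0, 0, 0], [0, 0, 0], [0, 0, 0], [0, 0, 0]], gripper=[1, 1, 1, 1, 1])

```text
time: 5.22
ee_pos: [0.4696, -0.0584, 0.1803]
tcp_rot: [-3.139, -0.001, 1.45]
force: [-0.6, -0.4, 0.1]
finger_gap: 1.002
grip_force: 0.0
```

Call:
drive_tool(turn=[[0, 0, -0.12], [0, 0, -0.24], [0, 0, -0.36], [0, 0, -0.48], [0, 0, -0.57]], slide=[[0, 0, 0], [0, 0, 0], [0, 0, 0], [0, 0, 0], [0, 0, 0]], gripper=[1, 1, 1, 1, 1])

```text
time: 5.63
ee_pos: [0.4696, -0.0584, 0.1803]
tcp_rot: [-3.14, -0.002, 2.02]
force: [-0.9, -0.2, 0.3]
finger_gap: 1.002
grip_force: 0.0
```

Call:
drive_tool(turn=[[0, 0, 0], [0, 0, 0], [0, 0, 0], [0, 0, 0]], slide=[[0.0315, 0.0157, 0], [0.063, 0.0314, 0], [0.0945, 0.047, 0], [0.126, 0.0627, 0]], gripper=[1, 1, 1, 1])

```text
time: 5.97
ee_pos: [0.4722, 0.0835, 0.1804]
tcp_rot: [-3.14, -0.002, 2.013]
force: [0.8, 0.0, -0.2]
finger_gap: 0.999
grip_force: 0.0
```

Call:
drive_tool(turn=[[0, 0, 0], [0, 0, 0], [0, 0, 0], [0, 0, 0], [0, 0, 0]], slide=[[0.0315, 0.0157, 0], [0.063, 0.0314, 0], [0.0945, 0.047, 0], [0.126, 0.0627, 0], [0.126, 0.0627, 0]], gripper=[1, 1, 1, 1, 1])

```text
time: 6.38
ee_pos: [0.4751, 0.2289, 0.1802]
tcp_rot: [3.141, -0.004, 2.021]
force: [0.3, -0.6, 0.4]
finger_gap: 1.001
grip_force: 0.0
```

Call:
drive_tool(turn=[[0, 0, 0], [0, 0, 0]], slide=[[0, 0, 0], [0, 0, 0]], gripper=[1, 1])

```text
time: 6.55
ee_pos: [0.4745, 0.2229, 0.1799]
tcp_rot: [-3.138, -0.001, 2.015]
force: [-0.4, -0.2, 0.7]
finger_gap: 1.003
grip_force: 0.0
```

```bash
python3 - <<'E'
from h import *
S=cams.get_image("scene")[:,:,::-1];T=cams.get_image("top")[:,:,::-1]
cv2.imwrite("pics/s1.png",S);cv2.imwrite("pics/t1.png",T)
for n,k in [("top","switch_key"),("top","round_key"),("top","tee_key"),("top","key_block")]:
    print(n,k,[(round(d["p"],2),np.round(d["extent"],1).tolist()) for d in cams.recognise(n,k)[:3]])
for k in ["switch_key","round_key","tee_key","key_block"]:
    print("scene",k,[(round(d["p"],2),np.round(d["extent"],1).tolist()) for d in cams.recognise("scene",k)[:3]])
f=lambda im,x,y,w,h,k:cv2.resize(im[y:y+h,x:x+w],(w*k,h*k),interpolation=cv2.INTER_CUBIC)
M=np.hstack([f(T,305,180,30,45,13)[:,:390],f(S,292,160,34,45,12)[:,:408]][:1]+[cv2.resize(f(S,292,160,31,45,13),(403,585))])
cv2.imwrite("pics/keys.png",np.clip(M.astype(float)*1.3,0,255));print(M.shape)
s=manip.read_state();print(s["ee_pos"],s["tcp_rot"],s["time"])
print(goto([.473,.2236,.097],2.02))
E
```

```text
top switch_key [(0.15, [352.9, 187.0, 380.1, 224.6])]
top round_key []
top tee_key [(0.37, [164.4, 162.9, 236.0, 231.0])]
top key_block [(0.54, [308.5, 183.3, 333.1, 218.4])]
scene switch_key []
scene round_key []
scene tee_key []
scene key_block [(0.69, [298.2, 172.8, 314.3, 192.9]), (0.38, [209.8, 218.7, 217.9, 226.8])]
(585, 793, 3)
[0.47478175 0.22300357 0.18044601] [-3.14010334e+00 -6.50984861e-04  2.01376429e+00] 7.05
(array([-0.0015, -0.0007, -0.0062]), array([ 0.0012, -0.0012,  0.0834]))[ WARN:0@2.896] global loadsave.cpp:1063 imwrite_ Unsupported depth image for selected encoder is fallbacked to CV_8U.
```

View pics/keys.png

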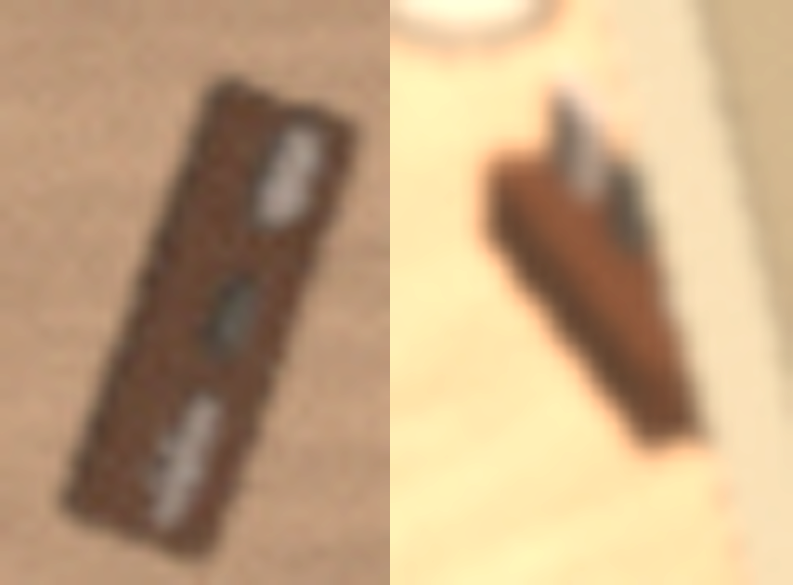

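Call:
drive_tool(turn=[[0, 0, 0], [0, 0, 0], [0, 0, 0], [0, 0, 0], [0, 0, 0]], slide=[[0.001, -0.001, 0.025], [0.001, -0.001, 0.05], [0.001, -0.001, 0.072], [0.001, -0.001, 0.083], [0.001, -0.001, 0.083]], gripper=[1, 1, 1, 1, 1], force=30)

```text
time: 7.47
ee_pos: [0.471, 0.2228, 0.0944]
tcp_rot: [-3.134, -0.001, 2.014]
force: [-0.4, -0.5, -0.0]
finger_gap: 1.0
grip_force: 0.0
```

Call:
drive_tool(turn=[[0, 0, 0], [0, 0, 0], [0, 0, 0], [0, 0, 0], [0, 0, 0]], slide=[[0, 0, 0], [0, 0, 0], [0, 0, 0], [0, 0, 0], [0, 0, 0]], gripper=[-1, -1, -1, -1, -1])

```text
time: 7.88
ee_pos: [0.4738, 0.2242, 0.0983]
tcp_rot: [3.141, -0.001, 2.014]
force: [0.6, 0.6, 0.4]
finger_gap: 0.297
grip_force: 0.0
```

Call:
drive_tool(turn=[[0, 0, 0], [0, 0, 0], [0, 0, 0], [0, 0, 0], [0, 0, 0]], slide=[[0, 0, 0], [0, 0, 0], [0, 0, 0], [0, 0, 0], [0, 0, 0]], gripper=[-1, -1, -1, -1, -1])

```text
time: 8.3
ee_pos: [0.4713, 0.2226, 0.0979]
tcp_rot: [-3.136, 0.0, 2.014]
force: [-6.1, -3.3, 7.3]
finger_gap: 0.158
grip_force: 32.3
```

Call:
drive_tool(turn=[[0, 0, -0.1], [0, 0, -0.2], [0, 0, -0.3], [0, 0, -0.4], [0, 0, -0.5]], slide=[[0, -0.001, 0], [0, -0.001, 0], [0, -0.001, 0], [0, -0.001, 0], [0, -0.001, 0]], gripper=[-1, -1, -1, -1, -1])

```text
time: 8.72
ee_pos: [0.4717, 0.223, 0.0979]
tcp_rot: [-3.14, -0.002, 2.519]
force: [-3.0, -1.1, 3.5]
finger_gap: 0.158
grip_force: 31.7
```

```bash
cat > st.py <<'E'
from h import *
np.set_printoptions(precision=4,suppress=True)
s=manip.read_state();R=Ro.from_euler("xyz",s["tcp_rot"])
print("t",s["time"],"p",s["ee_pos"],"rot",s["tcp_rot"],"gap mm",s["finger_gap"]*85,"grip",s["grip_force"])
print("F world",s["force"],"F tool",R.inv().apply(s["force"]),"M",s["wrist_torque"])
E
python3 st.py
```

```text
t 8.7167 p [0.4717 0.223  0.0979] rot [-3.1395 -0.0016  2.5192] gap mm 13.428692825692472 grip 31.669485569000244
F world [-3.0259 -1.1099  3.5343] F tool [ 1.8171 -2.6731 -3.5258] M [-0.2252  0.4784 -0.028 ]
```

Call:
drive_tool(turn=[[0, 0, -0.12], [0, 0, -0.24], [0, 0, -0.36], [0, 0, -0.48], [0, 0, -0.6]], slide=[[0, 0, 0], [0, 0, 0], [0, 0, 0], [0, 0, 0], [0, 0, 0]], gripper=[-1, -1, -1, -1, -1])

```text
time: 9.13
ee_pos: [0.4719, 0.2237, 0.0979]
tcp_rot: [3.141, -0.002, 3.12]
force: [-1.0, 1.1, 2.9]
finger_gap: 0.157
grip_force: 31.5
```

```bash
python3 st.py
```

```text
t 9.1333 p [0.4719 0.2237 0.0979] rot [ 3.1408 -0.0022  3.1205] gap mm 13.330328877015535 grip 31.517915725708008
F world [-0.9837  1.099   2.8521] F tool [ 1.0129  1.0801 -2.849 ] M [ 0.1642  0.3478 -0.0415]
```

Call:
drive_tool(turn=[[0, 0, -0.04], [0, 0, -0.08], [0, 0, -0.12]], slide=[[0, 0, 0], [0, 0, 0], [0, 0, 0]], gripper=[-1, -1, -1])

```text
time: 9.38
ee_pos: [0.4719, 0.2238, 0.0979]
tcp_rot: [3.14, -0.002, -3.048]
force: [-2.4, 1.0, 3.4]
finger_gap: 0.157
grip_force: 39.6
```

```bash
python3 st.py
```

```text
t 9.3833 p [0.4719 0.2238 0.0979] rot [ 3.1403 -0.0021 -3.0479] gap mm 13.320054223899037 grip 39.58721101284027
F world [-2.3719  0.9944  3.4025] F tool [ 2.2758  1.2161 -3.3961] M [ 0.1808  0.4003 -1.0003]
```

Call:
drive_tool(turn=[[0, 0, 0.02], [0, 0, 0.02]], slide=[[0, 0, 0], [0, 0, 0]], gripper=[-1, -1])

```text
time: 9.55
ee_pos: [0.4719, 0.2238, 0.0979]
tcp_rot: [3.14, -0.002, -3.071]
force: [-3.9, 0.6, 4.9]
finger_gap: 0.159
grip_force: 32.1
```

```bash
python3 st.py
```

```text
t 9.55 p [0.4719 0.2238 0.0979] rot [ 3.1404 -0.0022 -3.0708] gap mm 13.490746264023299 grip 32.12700963020325
F world [-3.9411  0.599   4.875 ] F tool [ 3.8995  0.882  -4.8654] M [ 0.2979  0.7813 -0.4117]
```

Call:
drive_tool(turn=[[0, 0, 0.02], [0, 0, 0.02]], slide=[[0, 0, 0], [0, 0, 0]], gripper=[-1, -1])

```text
time: 9.72
ee_pos: [0.472, 0.2238, 0.0979]
tcp_rot: [3.141, -0.002, -3.09]
force: [-4.7, 1.6, 5.5]
finger_gap: 0.161
grip_force: 32.0
```

```bash
python3 st.py
```

```text
t 9.7167 p [0.472  0.2238 0.0979] rot [ 3.1408 -0.002  -3.0895] gap mm 13.691053119552327 grip 32.01332867145538
F world [-4.7477  1.6267  5.5195] F tool [ 4.6679  1.8762 -5.5084] M [ 0.254   0.8175 -0.0517]
```

Call:
drive_tool(turn=[[0, 0, 0], [0, 0, 0], [0, 0, 0], [0, 0, 0], [0, 0, 0]], slide=[[0, 0, 0], [0, 0, 0], [0, 0, 0], [0, 0, 0], [0, 0, 0]], gripper=[0, 0, 0, 0, 0])

```text
time: 10.13
ee_pos: [0.4724, 0.2233, 0.0971]
tcp_rot: [-3.141, -0.002, -3.089]
force: [-0.5, 0.9, -0.4]
finger_gap: 0.498
grip_force: 0.0
```

Call:
drive_tool(turn=[[0, 0, 0], [0, 0, 0], [0, 0, 0.1], [0, 0, 0.2], [0, 0, 0.3]], slide=[[0, 0, -0.03], [0, 0, -0.06], [0, 0, -0.09], [0, 0, -0.1], [0, 0, -0.1]], gripper=[0, 0, 0, 0, 0])

```text
time: 10.55
ee_pos: [0.4747, 0.2243, 0.2013]
tcp_rot: [3.138, 0.004, 2.889]
force: [-1.1, -0.2, -0.8]
finger_gap: 0.502
grip_force: 0.0
```

Call:
drive_tool(turn=[[0, 0, 0.1], [0, 0, 0.13], [0, 0, 0.13]], slide=[[0, 0, 0], [0, 0, 0], [0, 0, 0]], gripper=[0, 0, 0])

```text
time: 10.8
ee_pos: [0.4726, 0.2233, 0.1974]
tcp_rot: [-3.141, -0.001, 2.764]
force: [-0.2, 0.2, -0.9]
finger_gap: 0.499
grip_force: 0.0
```

```bash
python3 st.py; python3 - <<'E'
from h import *
T=cams.get_image("top")[:,:,::-1];S=cams.get_image("scene")[:,:,::-1]
cv2.imwrite("pics/t2.png",T);cv2.imwrite("pics/s2.png",S)
for nm in ("t1","t2"):
    print(fit(dict(top=cv2.imread(f"pics/{nm}.png")),rect(-.07,.07,-.023,.023,.034),(.5225,-.306,-.38),scales=(1.2,.7)))
print("key by pick",unproj("top",(326.7,193.2),.066))
# service-key bright blob centroid, difference from wood
g=cv2.cvtColor(T,cv2.COLOR_BGR2LAB).astype(float); 
sub=T[184:204,318:336].astype(float); m=np.clip(sub[...,0]-85,0,None)  # blue is low on wood
yy,xx=np.mgrid[184:204,318:336]; print("blue rows",sub[...,0].astype(int)[4:16,2:16])
print(goto([.5643,-.3222,.18],2.76))
E
```

```text
t 10.8 p [0.4726 0.2233 0.1974] rot [-3.1408 -0.0013  2.7639] gap mm 42.37708613196096 grip 0.0
F world [-0.1604  0.2245 -0.9302] F tool [0.2307 0.1502 0.9304] M [ 0.0412 -0.0182 -0.0473]
(array([ 0.52267224, -0.30516982, -0.38182107]), np.float64(-0.4803599669151204))
(array([ 0.52260436, -0.30517   , -0.3817332 ]), np.float64(-0.4921062460534707))
key by pick [ 0.56291845 -0.32328803  0.066     ]
blue rows [[ 68  40  43  43  38  43  46  50  53  61  75  84  89  90]
 [ 56  43  38  42  44  43  46  55  61  48  54  60  75  89]
 [ 44  43  46  43  42  44  55  84  90  68  43  45  71  90]
 [ 41  41  39  42  36  48  69  96 101  76  49  45  67  90]
 [ 40  38  43  42  41  51  85  99 103  78  47  47  80  97]
 [ 36  43  39  43  44  62  91 102  82  58  43  58  83  95]
 [ 41  44  43  43  47  82 104 102  77  45  47  73  91  96]
 [ 42  40  43  43  54  84 102  99  73  48  51  83  93  96]
 [ 44  42  42  47  57  84  89  79  56  45  57  85  92  97]
 [ 37  45  40  44  51  58  63  52  38  44  73  91  95 100]
 [ 41  42  43  41  41  43  41  45  40  56  81  94  93  91]
 [ 38  41  43  43  47  43  41  38  46  64  82  91  90  91]]
(array([-0.001 , -0.0016,  0.0053]), array([-0.2859, -0.4736,  0.0172]))
```

Call:
drive_tool(turn=[[0, 0, 0], [0, 0, 0], [0, 0, 0], [0, 0, 0], [0, 0, 0]], slide=[[-0.019, -0.0316, 0], [-0.038, -0.0632, 0], [-0.057, -0.0948, 0], [-0.0762, -0.1263, 0], [-0.0953, -0.1579, 0]], gripper=[0, 0, 0, 0, 0])

```text
time: 11.32
ee_pos: [0.5029, 0.04, 0.1972]
tcp_rot: [-3.141, -0.002, 2.766]
force: [0.7, 0.6, 0.2]
finger_gap: 0.504
grip_force: 0.0
```

Call:
drive_tool(turn=[[0, 0, 0], [0, 0, 0], [0, 0, 0], [0, 0, 0], [0, 0, 0]], slide=[[-0.019, -0.0316, 0], [-0.038, -0.0632, 0], [-0.057, -0.0948, 0], [-0.0762, -0.1263, 0], [-0.0953, -0.1579, 0]], gripper=[0, 0, 0, 0, 0])

```text
time: 11.73
ee_pos: [0.5334, -0.1423, 0.1972]
tcp_rot: [-3.141, -0.002, 2.765]
force: [0.6, 0.9, -0.3]
finger_gap: 0.499
grip_force: 0.0
```

Call:
drive_tool(turn=[[0, 0, 0], [0, 0, 0], [0, 0, 0], [0, 0, 0], [0, 0, 0]], slide=[[-0.019, -0.0316, 0], [-0.038, -0.0632, 0], [-0.057, -0.0948, 0], [-0.0762, -0.1263, 0], [-0.0953, -0.1579, 0]], gripper=[0, 0, 0, 0, 0])

```text
time: 12.15
ee_pos: [0.5637, -0.3241, 0.197]
tcp_rot: [-3.141, -0.002, 2.765]
force: [0.6, 0.6, 0.3]
finger_gap: 0.504
grip_force: 0.0
```

Call:
drive_tool(turn=[[0, 0, 0], [0, 0, 0], [0, 0, 0]], slide=[[0, 0, 0], [0, 0, 0], [0, 0, 0]], gripper=[0, 0, 0])

```text
time: 12.4
ee_pos: [0.5634, -0.3222, 0.1965]
tcp_rot: [-3.141, -0.003, 2.764]
force: [-0.3, 0.6, -0.1]
finger_gap: 0.501
grip_force: 0.0
```

```bash
python3 - <<'E'
from h import *
s=manip.read_state();print(s["ee_pos"],s["tcp_rot"],s["time"],s["q"])
print(goto([.5638,-.3225,.056],2.761))
S=cams.get_image("scene")[:,:,::-1];T=cams.get_image("top")[:,:,::-1]
cv2.imwrite("pics/s3.png",S);cv2.imwrite("pics/t3.png",T)
# the hotplate now in clear view of scene: switch
f=lambda im,x,y,w,h,k:cv2.resize(im[y:y+h,x:x+w],(w*k,h*k),interpolation=cv2.INTER_CUBIC)
M=np.hstack([f(T,290,165,50,70,8),f(S,280,110,50,70,8)])
cv2.imwrite("pics/approach.png",M)
E
```

```text
[ 0.56340931 -0.32216311  0.19647575] [-3.14133473 -0.00315153  2.76426998] 12.4 [-5.19124310e-01  5.68147232e-01  3.62407358e-01  1.36813990e+00
 -7.00734969e-04 -1.41800958e-01]
(array([-0.0003, -0.0032,  0.0033]), array([-9.000e-04, -1.000e-04,  1.405e-01]))
```

View pics/approach.png

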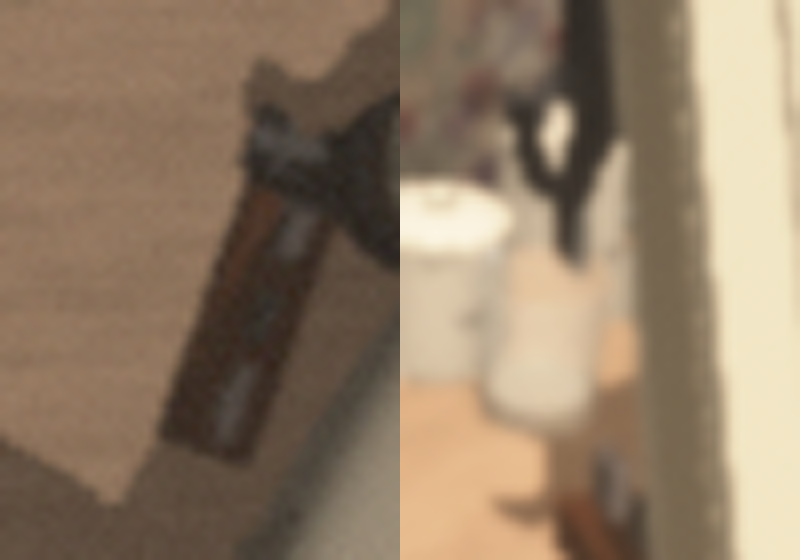

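Call:
drive_tool(turn=[[0, 0, 0], [0, 0, 0], [0, 0, 0], [0, 0, 0], [0, 0, 0]], slide=[[-0.0005, 0, 0.04], [-0.0009, 0, 0.08], [-0.0009, 0, 0.115], [-0.0009, 0, 0.135], [-0.0009, 0, 0.1405]], gripper=[0, 0, 0, 0, 0], force=25)

```text
time: 12.92
ee_pos: [0.5616, -0.3192, 0.0522]
tcp_rot: [3.141, -0.01, 2.767]
force: [-0.8, 0.5, -0.2]
finger_gap: 0.501
grip_force: 0.0
```

Call:
drive_tool(turn=[[0, 0, 0], [0, 0, 0], [0, 0, 0], [0, 0, 0], [0, 0, 0]], slide=[[0, 0, 0], [0, 0, 0], [0, 0, 0], [0, 0, 0], [0, 0, 0]], gripper=[0, 0, -0.3, -0.5, -0.65])

```text
time: 13.33
ee_pos: [0.5656, -0.3237, 0.0591]
tcp_rot: [-3.139, 0.003, 2.764]
force: [-0.4, -1.5, 2.3]
finger_gap: 0.18
grip_force: 0.8
```

```bash
python3 st.py
```

```text
t 13.3333 p [ 0.5656 -0.3237  0.0591] rot [-3.1392  0.0025  2.7645] gap mm 15.263737857868206 grip 0.7746144392694987
F world [-0.3526 -1.5054  2.2874] F tool [-0.2324 -1.5349 -2.2831] M [-0.3418  0.0731  0.0045]
```

Call:
drive_tool(turn=[[0, 0, 0], [0, 0, 0], [0, 0, 0], [0, 0, 0], [0, 0, 0]], slide=[[0, 0, 0], [0, 0, 0], [0, 0, 0], [0, 0, 0], [0, 0, 0]], gripper=[-1, -1, -1, -1, -1])

```text
time: 13.75
ee_pos: [0.5648, -0.3256, 0.0589]
tcp_rot: [-3.136, 0.002, 2.763]
force: [-2.0, -4.6, 2.9]
finger_gap: 0.124
grip_force: 24.9
```

```bash
python3 st.py
```

```text
t 13.75 p [ 0.5648 -0.3256  0.0589] rot [-3.1361  0.0023  2.7627] gap mm 10.571939506152095 grip 24.937028288841248
F world [-1.9705 -4.6044  2.9281] F tool [ 0.1206 -5.0227 -2.9009] M [-1.0771  0.4349  0.0019]
```

Call:
drive_tool(turn=[[0, 0, 0], [0, 0, 0], [0, 0, 0], [0, 0, 0], [0, 0, 0]], slide=[[0, -0.001, 0], [0, -0.002, 0], [0, -0.002, 0], [0, -0.002, 0], [0, -0.002, 0]], gripper=[-1, -1, -1, -1, -1], force=70)

```text
time: 14.17
ee_pos: [0.5647, -0.3258, 0.059]
tcp_rot: [-3.139, 0.002, 2.764]
force: [-0.6, -2.6, 6.1]
finger_gap: 0.113
grip_force: 70.2
```

```bash
python3 st.py
```

```text
t 14.1667 p [ 0.5647 -0.3258  0.059 ] rot [-3.1394  0.0024  2.7639] gap mm 9.642378047470384 grip 70.24332761764526
F world [-0.6361 -2.6186  6.0667] F tool [-0.389  -2.6818 -6.0599] M [-0.5611  0.2806 -0.0311]
```

Call:
drive_tool(turn=[[0, 0, 0], [0, 0, 0], [0, 0, 0], [0, 0, 0], [0, 0, 0]], slide=[[0, 0, -0.008], [0, 0, -0.022], [0, 0, -0.045], [0, 0, -0.08], [0, 0, -0.115]], gripper=[-1, -1, -1, -1, -1])

```text
time: 14.58
ee_pos: [0.5628, -0.3231, 0.1714]
tcp_rot: [3.14, -0.006, 2.765]
force: [2.0, -0.2, -0.4]
finger_gap: 0.115
grip_force: 69.2
```

Call:
drive_tool(turn=[[0, 0, 0], [0, 0, 0]], slide=[[0, 0, 0], [0, 0, 0]], gripper=[-1, -1])

```text
time: 14.75
ee_pos: [0.5655, -0.3248, 0.1751]
tcp_rot: [-3.141, 0.004, 2.765]
force: [-0.2, -0.4, -2.0]
finger_gap: 0.114
grip_force: 69.2
```

```bash
python3 st.py; python3 - <<'E'
from h import *
s=manip.read_state();p=s["ee_pos"];yw=s["tcp_rot"][2]
t=[.480,.088,.165]
print(goto(t,np.pi+.055),s["q"])
print("after turn:",goto(t,np.pi+.055,p,down(np.pi+.055)))
E
```

```text
t 14.75 p [ 0.5655 -0.3248  0.1751] rot [-3.141   0.0045  2.7648] gap mm 9.667714445243137 grip 69.24922227859497
F world [-0.1613 -0.4198 -1.9805] F tool [ 0.0044 -0.4486  1.9808] M [-0.0527  0.0122  0.0342]
(array([-0.0015,  0.0043, -0.4318]), array([0.2315, 0.3524, 0.0089])) [-5.21344695e-01  5.78216851e-01  3.23710302e-01  1.31176971e+00
  6.67644094e-05 -1.44550327e-01]
after turn: (array([0., 0., 0.]), array([0.0627, 0.4169, 0.0101]))
```

Call:
drive_tool(turn=[[0, 0, -0.11], [0, 0, -0.22], [0, 0, -0.33], [0, 0, -0.43], [0, 0, -0.43]], slide=[[0, 0, 0], [0, 0, 0], [0, 0, 0], [0, 0, 0], [0, 0, 0]], gripper=[-1, -1, -1, -1, -1])

```text
time: 15.17
ee_pos: [0.5628, -0.3234, 0.1695]
tcp_rot: [3.139, -0.005, -3.087]
force: [0.3, 0.3, -1.9]
finger_gap: 0.112
grip_force: 69.2
```

Call:
drive_tool(turn=[[0, 0, 0], [0, 0, 0], [0, 0, 0], [0, 0, 0]], slide=[[0.0052, 0.0347, 0], [0.0104, 0.0694, 0], [0.0156, 0.104, 0], [0.0209, 0.139, 0]], gripper=[-1, -1, -1, -1])

```text
time: 15.5
ee_pos: [0.5342, -0.185, 0.1701]
tcp_rot: [3.14, -0.004, -3.092]
force: [1.3, -0.3, -0.1]
finger_gap: 0.111
grip_force: 69.2
```

Call:
drive_tool(turn=[[0, 0, 0], [0, 0, 0], [0, 0, 0], [0, 0, 0]], slide=[[0.0052, 0.0347, 0], [0.0104, 0.0694, 0], [0.0156, 0.104, 0], [0.0209, 0.139, 0]], gripper=[-1, -1, -1, -1])

```text
time: 15.83
ee_pos: [0.5058, -0.0472, 0.1707]
tcp_rot: [3.141, -0.004, -3.092]
force: [0.1, 0.6, -0.7]
finger_gap: 0.115
grip_force: 69.2
```

Call:
drive_tool(turn=[[0, 0, 0], [0, 0, 0], [0, 0, 0], [0, 0, 0], [0, 0, 0]], slide=[[0.0052, 0.0347, 0], [0.0104, 0.0694, 0], [0.0156, 0.104, 0], [0.0209, 0.139, 0.009], [0.0209, 0.139, 0.009]], gripper=[-1, -1, -1, -1, -1])

```text
time: 16.25
ee_pos: [0.4761, 0.0938, 0.1608]
tcp_rot: [3.139, -0.007, -3.084]
force: [-0.6, -0.8, -1.2]
finger_gap: 0.114
grip_force: 69.3
```

Call:
drive_tool(turn=[[0, 0, 0], [0, 0, 0], [0, 0, 0]], slide=[[0, 0, 0.02], [0, 0, 0.035], [0, 0, 0.035]], gripper=[-1, -1, -1])

```text
time: 16.5
ee_pos: [0.4759, 0.0884, 0.1242]
tcp_rot: [-3.141, -0.01, -3.09]
force: [-1.2, -0.3, 0.3]
finger_gap: 0.115
grip_force: 69.3
```

```bash
python3 st.py; python3 - <<'E'
from h import *
s=manip.read_state();p=s["ee_pos"]
S=cams.get_image("scene")[:,:,::-1];T=cams.get_image("top")[:,:,::-1]
cv2.imwrite("pics/s4.png",S);cv2.imwrite("pics/t4.png",T)
f=lambda im,x,y,w,h,k:cv2.resize(im[y:y+h,x:x+w],(w*k,h*k),interpolation=cv2.INTER_CUBIC)
M=np.hstack([f(T,200,190,40,60,10),f(S,220,175,40,60,10)])
for uv in [proj("scene",[[p[0],p[1],p[2]-.051]])[0],proj("scene",[[.4795,.088,.068]])[0]]:
    q=((uv-[220,175]+.5)*10).astype(int); cv2.circle(M,(400+q[0],q[1]),3,(0,0,255),-1)
cv2.imwrite("pics/over.png",M)
E
```

```text
t 16.5 p [0.4759 0.0884 0.1242] rot [-3.1407 -0.0098 -3.09  ] gap mm 9.738836846580027 grip 69.28125858306885
F world [-1.2345 -0.2583  0.3441] F tool [ 1.2495 -0.1945 -0.3318] M [-0.0487  0.0785  0.0044]
```

View pics/over.png

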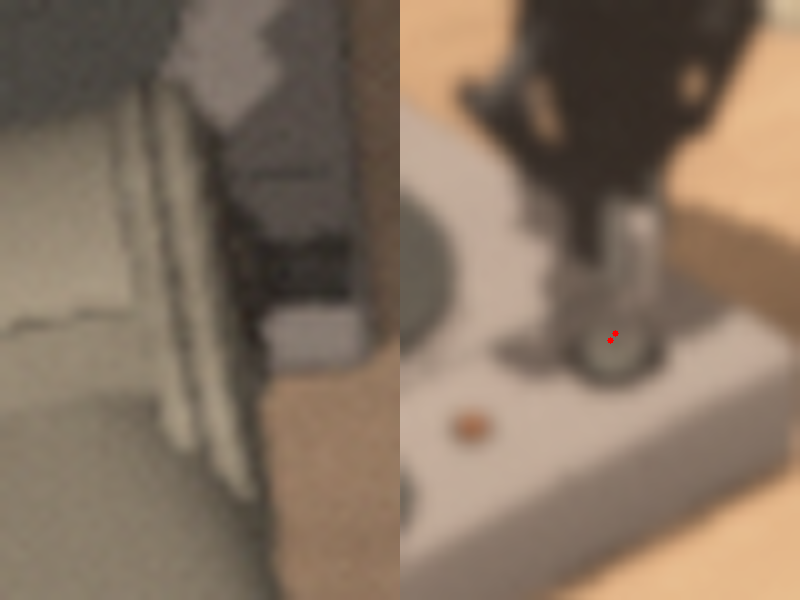

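Call:
drive_tool(turn=[[0, 0, 0], [0, 0, 0], [0, 0, 0], [0, 0, 0]], slide=[[0, 0, 0], [0, 0, 0], [0, 0, 0], [0, 0, 0]], gripper=[-1, -1, -1, -1])

```text
time: 16.93
ee_pos: [0.4797, 0.0885, 0.1285]
tcp_rot: [3.141, -0.0, -3.089]
force: [0.4, -0.4, -0.7]
finger_gap: 0.117
grip_force: 69.3
```

```bash
python3 st.py; python3 - <<'E'
from h import *
s=manip.read_state();p=s["ee_pos"];yw=s["tcp_rot"][2]
S=cams.get_image("scene")[:,:,::-1]
cv2.imwrite("pics/s5.png",S)
k=20;x0,y0=233,188;w,h=40,30
M=cv2.resize(S[y0:y0+h,x0:x0+w],(w*k,h*k),interpolation=cv2.INTER_CUBIC)
M=np.clip(M.astype(float)*1.3,0,255).astype(np.uint8)
def poly(P,c):
    q=((proj("scene",P)-[x0,y0]+.5)*k).astype(np.int32); cv2.polylines(M,[q],True,c,1)
poly(circ(.4797,.088,.0165,.068),(0,0,255))
zb=p[2]-.051
for z in(zb+.026,zb+.06): poly(world([p[0],p[1],yw],[(a*.015,b*.0055,z) for a,b in((-1,-1),(1,-1),(1,1),(-1,1))]),(0,255,0))
poly([[p[0],p[1],zb],[p[0],p[1],zb+.026]],(255,0,0))
cv2.imwrite("pics/over2.png",M)
E
```

```text
t 16.9333 p [0.4797 0.0885 0.1285] rot [ 3.1414 -0.0004 -3.0894] gap mm 9.980698123007446 grip 69.28404450416565
F world [ 0.3545 -0.4127 -0.6766] F tool [-0.3327 -0.4307  0.6764] M [ 0.0076 -0.0153  0.0292]
```

View pics/over2.png

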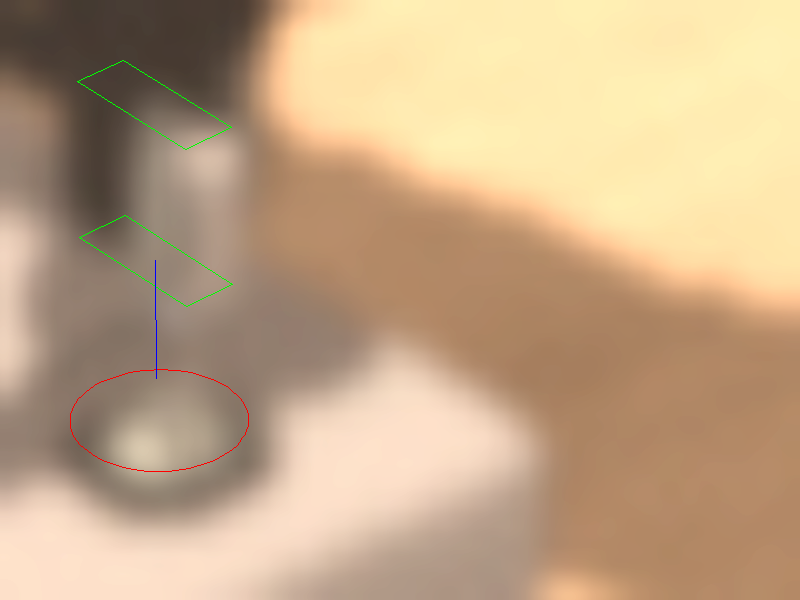

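Call:
drive_tool(turn=[[0, 0, 0], [0, 0, 0], [0, 0, 0], [0, 0, 0], [0, 0, 0]], slide=[[0, 0, 0.003], [0, 0, 0.006], [0, 0, 0.008], [0, 0, 0.008], [0, 0, 0.008]], gripper=[-1, -1, -1, -1, -1])

```text
time: 17.4
ee_pos: [0.4789, 0.0886, 0.1195]
tcp_rot: [-3.141, -0.003, -3.089]
force: [0.0, 0.1, -1.2]
finger_gap: 0.109
grip_force: 69.3
```

Call:
drive_tool(turn=[[0, 0, 0], [0, 0, 0], [0, 0, 0]], slide=[[0, 0, 0.001], [0, 0, 0.002], [0, 0, 0.002]], gripper=[-1, -1, -1])

```text
time: 17.65
ee_pos: [0.4793, 0.0887, 0.1178]
tcp_rot: [-3.141, -0.001, -3.089]
force: [0.6, -0.2, -0.7]
finger_gap: 0.113
grip_force: 69.3
```

Call:
drive_tool(turn=[[0, 0, 0], [0, 0, 0], [0, 0, 0]], slide=[[0, 0, 0.001], [0, 0, 0.002], [0, 0, 0.002]], gripper=[-1, -1, -1])

```text
time: 17.9
ee_pos: [0.4796, 0.0887, 0.1166]
tcp_rot: [3.142, -0.001, -3.089]
force: [-1.4, -0.7, 4.8]
finger_gap: 0.111
grip_force: 70.3
```

```bash
python3 st.py
```

```text
t 17.9 p [0.4796 0.0887 0.1166] rot [ 3.1415 -0.0006 -3.0887] gap mm 9.444800108646435 grip 70.3025221824646
F world [-1.3519 -0.7296  4.8252] F tool [ 1.3912 -0.6569 -4.8244] M [-0.0477  0.2357 -0.0251]
```

Call:
drive_tool(turn=[[0, 0, 0], [0, 0, 0], [0, 0, 0]], slide=[[-0.001, 0, 0.001], [-0.002, 0, 0.001], [-0.002, 0, 0.001]], gripper=[-1, -1, -1])

```text
time: 18.15
ee_pos: [0.4803, 0.0887, 0.116]
tcp_rot: [3.141, -0.003, -3.089]
force: [-4.4, 0.0, 9.8]
finger_gap: 0.112
grip_force: 71.1
```

```bash
python3 st.py
```

```text
t 18.15 p [0.4803 0.0887 0.116 ] rot [ 3.1414 -0.003  -3.0886] gap mm 9.534480375380259 grip 71.14524722099304
F world [-4.432   0.0304  9.8315] F tool [ 4.4532  0.2667 -9.8183] M [-0.171   1.1777 -0.0439]
```

Call:
drive_tool(turn=[[0, 0, 0], [0, 0, 0], [0, 0, 0]], slide=[[-0.001, 0, 0], [-0.002, 0, 0], [-0.002, 0, 0]], gripper=[-1, -1, -1])

```text
time: 18.4
ee_pos: [0.4834, 0.0889, 0.1149]
tcp_rot: [-3.141, -0.001, -3.089]
force: [0.8, -0.0, -0.8]
finger_gap: 0.112
grip_force: 69.5
```

```bash
python3 st.py
```

```text
t 18.4 p [0.4834 0.0889 0.1149] rot [-3.1415 -0.0012 -3.0887] gap mm 9.561551696867301 grip 69.47850108146667
F world [ 0.8259 -0.0346 -0.8323] F tool [-0.8239 -0.0781  0.8313] M [-0.0334 -0.0314  0.0324]
```

Call:
drive_tool(turn=[[0, 0, 0], [0, 0, 0], [0, 0, 0], [0, 0, 0]], slide=[[0, 0, 0.001], [0, 0, 0.002], [0, 0, 0.003], [0, 0, 0.003]], gripper=[-1, -1, -1, -1])

```text
time: 18.73
ee_pos: [0.4828, 0.0888, 0.1113]
tcp_rot: [-3.141, -0.003, -3.089]
force: [-0.1, -0.4, -1.2]
finger_gap: 0.111
grip_force: 69.5
```

```bash
python3 st.py
```

```text
t 18.7333 p [0.4828 0.0888 0.1113] rot [-3.1413 -0.0028 -3.0887] gap mm 9.469683693856792 grip 69.47811484336853
F world [-0.0581 -0.3933 -1.2116] F tool [ 0.0754 -0.3893  1.2119] M [ 0.0502  0.0508 -0.0318]
```

Call:
drive_tool(turn=[[0, 0, 0], [0, 0, 0], [0, 0, 0]], slide=[[0, 0, 0.001], [0, 0, 0.002], [0, 0, 0.002]], gripper=[-1, -1, -1])

```text
time: 18.98
ee_pos: [0.483, 0.0888, 0.1095]
tcp_rot: [-3.141, -0.002, -3.089]
force: [-0.4, 0.3, -1.4]
finger_gap: 0.116
grip_force: 69.5
```

```bash
python3 st.py
```

```text
t 18.9833 p [0.483  0.0888 0.1095] rot [-3.1414 -0.0022 -3.0888] gap mm 9.849157310140772 grip 69.47821855545044
F world [-0.4335  0.2759 -1.3936] F tool [0.4153 0.2987 1.3945] M [-0.009  -0.0213  0.0104]
```

Call:
drive_tool(turn=[[0, 0, 0], [0, 0, 0], [0, 0, 0]], slide=[[0, 0, 0.001], [0, 0, 0.002], [0, 0, 0.002]], gripper=[-1, -1, -1])

```text
time: 19.23
ee_pos: [0.4832, 0.0888, 0.1077]
tcp_rot: [-3.141, -0.002, -3.089]
force: [1.0, -0.1, -1.6]
finger_gap: 0.113
grip_force: 69.5
```

```bash
python3 st.py
```

```text
t 19.2333 p [0.4832 0.0888 0.1077] rot [-3.1414 -0.0017 -3.0888] gap mm 9.60249582354322 grip 69.47084784507751
F world [ 1.0252 -0.065  -1.5881] F tool [-1.0231 -0.1188  1.5864] M [-0.     -0.1009 -0.0491]
```

Call:
drive_tool(turn=[[0, 0, 0], [0, 0, 0], [0, 0, 0]], slide=[[0, 0, 0.001], [0, 0, 0.001], [0, 0, 0.001]], gripper=[-1, -1, -1])

```text
time: 19.48
ee_pos: [0.4834, 0.0889, 0.1074]
tcp_rot: [-3.142, -0.001, -3.089]
force: [-1.3, -0.9, 3.8]
finger_gap: 0.114
grip_force: 70.1
```

```bash
python3 st.py
```

```text
t 19.4833 p [0.4834 0.0889 0.1074] rot [-3.1416 -0.001  -3.0888] gap mm 9.65646806882355 grip 70.12183785438538
F world [-1.2615 -0.8997  3.8127] F tool [ 1.311  -0.8319 -3.8114] M [-0.0675  0.2137  0.022 ]
```

Call:
drive_tool(turn=[[0, 0, 0], [0, 0, 0], [0, 0, 0], [0, 0, 0], [0, 0, 0]], slide=[[0.001, 0, 0.001], [0.002, 0, 0.001], [0.003, 0, 0.001], [0.003, 0, 0.001], [0.003, 0, 0.001]], gripper=[-1, -1, -1, -1, -1])

```text
time: 19.9
ee_pos: [0.4826, 0.0889, 0.1073]
tcp_rot: [3.142, 0.004, -3.089]
force: [3.3, -0.7, 5.8]
finger_gap: 0.114
grip_force: 70.2
```

```bash
python3 st.py
```

```text
t 19.9 p [0.4826 0.0889 0.1073] rot [ 3.1415  0.0039 -3.0889] gap mm 9.688870528267854 grip 70.21025776863098
F world [ 3.3484 -0.6705  5.8028] F tool [-3.3313 -0.8456 -5.7897] M [-0.0874 -0.8439  0.0483]
```

Call:
drive_tool(turn=[[0, 0, 0], [0, 0, 0], [0, 0, 0], [0, 0, 0], [0, 0, 0]], slide=[[-0.0015, 0, 0], [-0.003, 0, 0], [-0.0045, 0, 0], [-0.0055, 0, 0], [-0.0055, 0, 0]], gripper=[-1, -1, -1, -1, -1])

```text
time: 20.32
ee_pos: [0.484, 0.0889, 0.1068]
tcp_rot: [3.141, -0.005, -3.089]
force: [-5.1, -0.0, 14.5]
finger_gap: 0.114
grip_force: 71.4
```

```bash
python3 st.py
```

```text
t 20.3167 p [0.484  0.0889 0.1068] rot [ 3.1414 -0.0047 -3.0887] gap mm 9.703420736709244 grip 71.4480185508728
F world [-5.1473 -0.0052 14.5341] F tool [  5.2089   0.2705 -14.5096] M [-0.186   1.4344 -0.0252]
```

Call:
drive_tool(turn=[[0, 0, 0], [0, 0, 0], [0, 0, 0], [0, 0, 0], [0, 0, 0]], slide=[[0, 0, -0.001], [-0.001, 0, -0.002], [-0.002, 0, -0.002], [-0.0025, 0, -0.002], [-0.0025, 0, -0.002]], gripper=[-1, -1, -1, -1, -1])

```text
time: 20.73
ee_pos: [0.4859, 0.089, 0.1072]
tcp_rot: [-3.142, -0.007, -3.089]
force: [-6.3, 0.1, 5.1]
finger_gap: 0.112
grip_force: 70.3
```

```bash
python3 st.py
```

```text
t 20.7333 p [0.4859 0.089  0.1072] rot [-3.1416 -0.0068 -3.0886] gap mm 9.495065352606147 grip 70.29615640640259
F world [-6.3105  0.1219  5.0989] F tool [ 6.3299  0.456  -5.0558] M [-0.0288  1.5364  0.0045]
```

Call:
drive_tool(turn=[[0, 0, 0], [0, 0, 0], [0, 0, 0], [0, 0, 0], [0, 0, 0]], slide=[[0.0015, 0, 0], [0.003, 0, 0], [0.0045, 0, 0], [0.006, 0, 0], [0.007, 0, 0]], gripper=[-1, -1, -1, -1, -1])

```text
time: 21.15
ee_pos: [0.4825, 0.0888, 0.1079]
tcp_rot: [-3.141, 0.001, -3.089]
force: [3.4, -0.2, -2.6]
finger_gap: 0.117
grip_force: 69.2
```

```bash
python3 st.py
```

```text
t 21.15 p [0.4825 0.0888 0.1079] rot [-3.1414  0.0011 -3.0889] gap mm 9.98277421179899 grip 69.15902495384216
F world [ 3.3624 -0.1855 -2.5927] F tool [-3.3451 -0.3619  2.5965] M [ 0.0272 -0.8677 -0.0066]
```

Call:
drive_tool(turn=[[0, 0, 0], [0, 0, 0], [0, 0, 0]], slide=[[0.0015, 0, 0], [0.0025, 0, 0], [0.0025, 0, 0]], gripper=[-1, -1, -1])

```text
time: 21.4
ee_pos: [0.4809, 0.0888, 0.1083]
tcp_rot: [-3.141, 0.003, -3.089]
force: [6.3, 0.4, -3.0]
finger_gap: 0.115
grip_force: 68.9
```

```bash
python3 st.py
```

```text
t 21.4 p [0.4809 0.0888 0.1083] rot [-3.1415  0.0032 -3.0889] gap mm 9.810117207299884 grip 68.85242700576782
F world [ 6.266   0.3949 -3.0089] F tool [-6.2685  0.0649  3.0288] M [ 0.003  -1.4964  0.0096]
```

Call:
drive_tool(turn=[[0, 0, 0], [0, 0, 0], [0, 0, 0], [0, 0, 0], [0, 0, 0]], slide=[[-0.0015, 0, 0.0005], [-0.003, 0, 0.001], [-0.0045, 0, 0.002], [-0.005, 0, 0.003], [-0.005, 0, 0.003]], gripper=[-1, -1, -1, -1, -1])

```text
time: 21.82
ee_pos: [0.4834, 0.0889, 0.1064]
tcp_rot: [3.141, -0.002, -3.089]
force: [-1.9, -0.8, 11.5]
finger_gap: 0.113
grip_force: 71.4
```

```bash
python3 st.py
```

```text
t 21.8167 p [0.4834 0.0889 0.1064] rot [ 3.1414 -0.0017 -3.0886] gap mm 9.603401770357001 grip 71.38745784759521
F world [-1.9146 -0.7703 11.4716] F tool [  1.9717  -0.666  -11.4684] M [-0.044   0.6666 -0.0305]
```

Call:
drive_tool(turn=[[0, 0, 0], [0, 0, 0], [0, 0, 0], [0, 0, 0], [0, 0, 0]], slide=[[0.0015, 0, 0], [0.003, 0, 0], [0.0045, 0, 0], [0.006, 0, 0], [0.006, 0, 0]], gripper=[-1, -1, -1, -1, -1])

```text
time: 22.23
ee_pos: [0.4809, 0.0888, 0.107]
tcp_rot: [3.142, 0.006, -3.089]
force: [4.5, -0.5, 6.1]
finger_gap: 0.11
grip_force: 70.1
```

```bash
python3 st.py
```

```text
t 22.2333 p [0.4809 0.0888 0.107 ] rot [ 3.1415  0.006  -3.0889] gap mm 9.379137928813646 grip 70.14477610588074
F world [ 4.5071 -0.4571  6.0906] F tool [-4.5132 -0.6937 -6.0637] M [-0.0531 -1.2192  0.0362]
```

Call:
drive_tool(turn=[[0, 0, 0], [0, 0, 0], [0, 0, 0], [0, 0, 0], [0, 0, 0]], slide=[[-0.003, 0, 0], [-0.0055, 0, -0.0005], [-0.0075, 0, -0.001], [-0.0095, 0, -0.0015], [-0.0095, 0, -0.0015]], gripper=[-1, -1, -1, -1, -1])

```text
time: 22.65
ee_pos: [0.4844, 0.0889, 0.1065]
tcp_rot: [3.141, -0.008, -3.089]
force: [-5.5, 0.3, 9.1]
finger_gap: 0.115
grip_force: 70.8
```

```bash
python3 st.py
```

```text
t 22.65 p [0.4844 0.0889 0.1065] rot [ 3.1414 -0.0075 -3.0885] gap mm 9.776204009413698 grip 70.80586910247803
F world [-5.5038  0.344   9.1139] F tool [ 5.5464  0.6367 -9.0722] M [-0.0373  1.4224 -0.0051]
```

Call:
drive_tool(turn=[[0, 0, 0], [0, 0, 0], [0, 0, 0], [0, 0, 0]], slide=[[-0.001, 0, -0.001], [-0.002, 0, -0.001], [-0.003, 0, -0.001], [-0.003, 0, -0.001]], gripper=[-1, -1, -1, -1])

```text
time: 22.98
ee_pos: [0.4859, 0.0889, 0.106]
tcp_rot: [-3.141, -0.011, -3.088]
force: [-5.2, -0.1, 1.3]
finger_gap: 0.114
grip_force: 69.5
```

```bash
python3 st.py
```

```text
t 22.9833 p [0.4859 0.0889 0.106 ] rot [-3.1414 -0.0108 -3.0884] gap mm 9.732238632068137 grip 69.54287052154541
F world [-5.2402 -0.1461  1.3401] F tool [ 5.2547  0.1325 -1.2835] M [0.033  1.1826 0.0124]
```

Call:
drive_tool(turn=[[0, 0, 0], [0, 0, 0], [0, 0, 0], [0, 0, 0], [0, 0, 0]], slide=[[0.0015, 0, 0.0005], [0.003, 0, 0.001], [0.0045, 0, 0.002], [0.005, 0, 0.0025], [0.005, 0, 0.003]], gripper=[-1, -1, -1, -1, -1])

```text
time: 23.4
ee_pos: [0.4852, 0.0889, 0.1045]
tcp_rot: [-3.141, -0.001, -3.089]
force: [-1.7, -0.1, 1.9]
finger_gap: 0.114
grip_force: 69.6
```

```bash
python3 st.py
```

```text
t 23.4 p [0.4852 0.0889 0.1045] rot [-3.1415 -0.0013 -3.0888] gap mm 9.713738711604892 grip 69.57803249359131
F world [-1.7155 -0.0686  1.8799] F tool [ 1.7192  0.0219 -1.8776] M [-0.0786  0.4575  0.0739]
```

Call:
drive_tool(turn=[[0, 0, 0], [0, 0, 0], [0, 0, 0], [0, 0, 0]], slide=[[0.001, 0, 0.0005], [0.0015, 0, 0.001], [0.0015, 0, 0.0015], [0.0015, 0, 0.0015]], gripper=[-1, -1, -1, -1])

```text
time: 23.73
ee_pos: [0.4848, 0.089, 0.1034]
tcp_rot: [3.142, 0.001, -3.089]
force: [1.1, -0.1, 2.8]
finger_gap: 0.11
grip_force: 69.6
```

```bash
python3 st.py
```

```text
t 23.7333 p [0.4848 0.089  0.1034] rot [ 3.1416  0.0009 -3.0888] gap mm 9.363045297530068 grip 69.6410858631134
F world [ 1.051  -0.0932  2.7706] F tool [-1.0471 -0.1484 -2.7697] M [ 0.0182 -0.3513 -0.0083]
```

Call:
drive_tool(turn=[[0, 0, 0], [0, 0, 0], [0, 0, 0]], slide=[[0, 0, 0.001], [0, 0, 0.0015], [0, 0, 0.0015]], gripper=[-1, -1, -1])

```text
time: 23.98
ee_pos: [0.4849, 0.089, 0.1026]
tcp_rot: [3.141, 0.001, -3.089]
force: [0.9, 0.2, 8.0]
finger_gap: 0.113
grip_force: 70.6
```

```bash
python3 st.py
```

```text
t 23.9833 p [0.4849 0.089  0.1026] rot [ 3.1414  0.0013 -3.0888] gap mm 9.601006837703672 grip 70.60525059700012
F world [0.9286 0.2451 7.9578] F tool [-0.9506  0.1973 -7.9565] M [-0.0373 -0.0344  0.0273]
```

Call:
drive_tool(turn=[[0, 0, 0], [0, 0, 0], [0, 0, 0], [0, 0, 0], [0, 0, 0]], slide=[[0.0005, 0, -0.0005], [0.001, 0, -0.0005], [0.0015, 0, -0.0005], [0.002, 0, -0.0005], [0.002, 0, -0.0005]], gripper=[-1, -1, -1, -1, -1])

```text
time: 24.4
ee_pos: [0.4826, 0.0889, 0.1021]
tcp_rot: [3.141, 0.0, -3.089]
force: [5.2, 0.0, 2.1]
finger_gap: 0.114
grip_force: 69.6
```

```bash
python3 st.py
```

```text
t 24.4 p [0.4826 0.0889 0.1021] rot [ 3.1414  0.0004 -3.0888] gap mm 9.676862363804908 grip 69.61593389511108
F world [5.2308 0.0276 2.107 ] F tool [-5.2258 -0.248  -2.1049] M [ 0.0813 -1.3054 -0.0008]
```

Call:
drive_tool(turn=[[0, 0, 0], [0, 0, 0], [0, 0, 0], [0, 0, 0], [0, 0, 0]], slide=[[0, 0, 0.001], [0.001, 0, 0.0025], [0.002, 0, 0.003], [0.0025, 0, 0.003], [0.0025, 0, 0.003]], gripper=[-1, -1, -1, -1, -1])

```text
time: 24.82
ee_pos: [0.4824, 0.0889, 0.1012]
tcp_rot: [3.141, 0.006, -3.089]
force: [5.6, -0.6, 11.8]
finger_gap: 0.112
grip_force: 71.3
```

```bash
python3 st.py
```

```text
t 24.8167 p [0.4824 0.0889 0.1012] rot [ 3.1414  0.006  -3.0889] gap mm 9.516975034395198 grip 71.269211769104
F world [ 5.6165 -0.5795 11.8317] F tool [ -5.6494  -0.8724 -11.7981] M [-0.1452 -1.2746  0.0007]
```

Call:
drive_tool(turn=[[0, 0, 0], [0, 0, 0], [0, 0, 0], [0, 0, 0]], slide=[[0.001, 0, -0.001], [0.002, 0, -0.001], [0.003, 0, -0.001], [0.003, 0, -0.001]], gripper=[-1, -1, -1, -1])

```text
time: 25.15
ee_pos: [0.4806, 0.0888, 0.1016]
tcp_rot: [3.142, 0.008, -3.089]
force: [9.6, -0.6, 2.6]
finger_gap: 0.111
grip_force: 69.9
```

```bash
python3 st.py
```

```text
t 25.15 p [0.4806 0.0888 0.1016] rot [ 3.1415  0.008  -3.089 ] gap mm 9.430979584523218 grip 69.92521047592163
F world [ 9.6183 -0.6309  2.5829] F tool [-9.5921 -1.1358 -2.5064] M [ 0.0251 -2.3946  0.0144]
```

Call:
drive_tool(turn=[[0, 0, 0], [0, 0, 0], [0, 0, 0], [0, 0, 0], [0, 0, 0]], slide=[[-0.003, 0, 0], [-0.0055, 0, -0.0005], [-0.0075, 0, -0.001], [-0.0095, 0, -0.0015], [-0.0095, 0, -0.0015]], gripper=[-1, -1, -1, -1, -1])

```text
time: 25.57
ee_pos: [0.4826, 0.0889, 0.1009]
tcp_rot: [3.141, -0.008, -3.088]
force: [-3.4, 0.9, 9.8]
finger_gap: 0.111
grip_force: 70.9
```

```bash
python3 st.py
```

```text
t 25.5667 p [0.4826 0.0889 0.1009] rot [ 3.1413 -0.0083 -3.0885] gap mm 9.401004965072508 grip 70.87044954299927
F world [-3.384   0.9368  9.8114] F tool [ 3.4103  1.1177 -9.7833] M [0.0598 0.9016 0.0126]
```

Call:
drive_tool(turn=[[0, 0, 0], [0, 0, 0], [0, 0, 0], [0, 0, 0]], slide=[[-0.001, 0, -0.001], [-0.002, 0, -0.001], [-0.003, 0, -0.001], [-0.003, 0, -0.001]], gripper=[-1, -1, -1, -1])

```text
time: 25.9
ee_pos: [0.4842, 0.0889, 0.101]
tcp_rot: [3.142, -0.011, -3.088]
force: [-6.4, 0.1, 7.6]
finger_gap: 0.115
grip_force: 70.5
```

```bash
python3 st.py
```

```text
t 25.9 p [0.4842 0.0889 0.101 ] rot [ 3.1416 -0.0114 -3.0884] gap mm 9.773534758557572 grip 70.48755884170532
F world [-6.4012  0.1105  7.5542] F tool [ 6.4718  0.451  -7.481 ] M [-0.0139  1.4919 -0.0072]
```

Continue towards +x with a lighter push.

Call:
drive_tool(turn=[[0, 0, 0], [0, 0, 0], [0, 0, 0], [0, 0, 0]], slide=[[-0.001, 0, -0.0005], [-0.002, 0, -0.001], [-0.003, 0, -0.001], [-0.003, 0, -0.001]], gripper=[-1, -1, -1, -1])

```text
time: 26.23
ee_pos: [0.4862, 0.0889, 0.1014]
tcp_rot: [-3.141, -0.014, -3.088]
force: [-7.6, 0.4, 5.4]
finger_gap: 0.117
grip_force: 70.2
```

```bash
python3 st.py
```

```text
t 26.2333 p [0.4862 0.0889 0.1014] rot [-3.1413 -0.0136 -3.0884] gap mm 9.921163464429423 grip 70.23959755897522
F world [-7.6425  0.4142  5.3899] F tool [ 7.6821  0.8187 -5.2863] M [-0.0008  1.9506 -0.0125]
```

Call:
drive_tool(turn=[[0, 0, 0], [0, 0, 0], [0, 0, 0], [0, 0, 0], [0, 0, 0]], slide=[[0.0015, 0, 0], [0.003, 0, 0.0005], [0.0045, 0, 0.001], [0.006, 0, 0.002], [0.006, 0, 0.0025]], gripper=[-1, -1, -1, -1, -1])

```text
time: 26.65
ee_pos: [0.4855, 0.0889, 0.1012]
tcp_rot: [-3.141, -0.001, -3.089]
force: [-3.0, -0.5, 9.6]
finger_gap: 0.112
grip_force: 70.6
```

```bash
python3 st.py
```

```text
t 26.65 p [0.4855 0.0889 0.1012] rot [-3.1413 -0.0014 -3.0888] gap mm 9.53194123569478 grip 70.63100695610046
F world [-3.0342 -0.4752  9.6265] F tool [ 3.0688 -0.3171 -9.622 ] M [-0.1467  1.0648 -0.0192]
```

Call:
drive_tool(turn=[[0, 0, 0], [0, 0, 0], [0, 0, 0], [0, 0, 0], [0, 0, 0]], slide=[[0.002, 0, 0], [0.004, 0, 0], [0.006, 0, 0], [0.0075, 0, 0], [0.009, 0, 0]], gripper=[-1, -1, -1, -1, -1])

```text
time: 27.07
ee_pos: [0.4806, 0.0888, 0.1019]
tcp_rot: [-3.142, 0.007, -3.089]
force: [10.6, 0.8, -4.1]
finger_gap: 0.113
grip_force: 69.0
```

```bash
python3 st.py
```

```text
t 27.0667 p [0.4806 0.0888 0.1019] rot [-3.1415  0.007  -3.089 ] gap mm 9.584996141505586 grip 68.96354556083679
F world [10.6351  0.8198 -4.0844] F tool [-10.6347   0.2599   4.1587] M [ 0.1372 -2.5446  0.0594]
```

Call:
drive_tool(turn=[[0, 0, 0], [0, 0, 0], [0, 0, 0]], slide=[[0.001, 0, 0], [0.002, 0, 0], [0.002, 0, 0]], gripper=[-1, -1, -1])

```text
time: 27.32
ee_pos: [0.4802, 0.0888, 0.102]
tcp_rot: [-3.141, 0.01, -3.089]
force: [10.9, -0.5, -4.3]
finger_gap: 0.111
grip_force: 68.7
```

```bash
python3 st.py
```

```text
t 27.3167 p [0.4802 0.0888 0.102 ] rot [-3.1414  0.0099 -3.0891] gap mm 9.467341574420729 grip 68.66042017936707
F world [10.8669 -0.5399 -4.2676] F tool [-10.7808  -1.1078   4.3749] M [-0.01   -2.7817  0.0047]
```

Call:
drive_tool(turn=[[0, 0, 0], [0, 0, 0], [0, 0, 0], [0, 0, 0], [0, 0, 0]], slide=[[-0.001, 0, 0.001], [-0.002, 0, 0.002], [-0.003, 0, 0.003], [-0.003, 0, 0.004], [-0.003, 0, 0.004]], gripper=[-1, -1, -1, -1, -1])

```text
time: 27.73
ee_pos: [0.4811, 0.0888, 0.1005]
tcp_rot: [3.141, 0.007, -3.089]
force: [-0.2, -0.6, 19.3]
finger_gap: 0.112
grip_force: 72.5
```

```bash
python3 st.py
```

```text
t 27.7333 p [0.4811 0.0888 0.1005] rot [ 3.1414  0.0068 -3.089 ] gap mm 9.548405100477813 grip 72.49216675758362
F world [-0.2335 -0.6387 19.3193] F tool [  0.1347  -0.621  -19.3208] M [-0.3199  0.0483  0.0095]
```

Call:
drive_tool(turn=[[0, 0, 0], [0, 0, 0], [0, 0, 0], [0, 0, 0], [0, 0, 0]], slide=[[-0.001, 0, -0.002], [-0.003, 0, -0.003], [-0.005, 0, -0.0035], [-0.007, 0, -0.004], [-0.009, 0, -0.0045]], gripper=[-1, -1, -1, -1, -1])

```text
time: 28.15
ee_pos: [0.4839, 0.0889, 0.1011]
tcp_rot: [3.142, -0.007, -3.089]
force: [-6.8, -0.3, 6.8]
finger_gap: 0.114
grip_force: 70.4
```

```bash
python3 st.py
```

```text
t 28.15 p [0.4839 0.0889 0.1011] rot [ 3.1415 -0.0072 -3.0886] gap mm 9.673976852863413 grip 70.39631724357605
F world [-6.7538 -0.3489  6.8037] F tool [ 6.8119  0.0096 -6.7546] M [-0.0148  1.7716 -0.0149]
```

Call:
drive_tool(turn=[[0, 0, 0], [0, 0, 0], [0, 0, 0], [0, 0, 0]], slide=[[-0.001, 0, 0], [-0.002, 0, 0], [-0.003, 0, 0], [-0.003, 0, 0]], gripper=[-1, -1, -1, -1])

```text
time: 28.48
ee_pos: [0.4859, 0.0889, 0.1]
tcp_rot: [-3.141, -0.009, -3.088]
force: [-3.5, -1.0, 0.9]
finger_gap: 0.113
grip_force: 69.2
```

```bash
python3 st.py
```

```text
t 28.4833 p [0.4859 0.0889 0.1   ] rot [-3.1413 -0.0094 -3.0885] gap mm 9.618458099835433 grip 69.23341155052185
F world [-3.5094 -1.0177  0.9353] F tool [ 3.5672 -0.8301 -0.9015] M [0.0471 1.1252 0.0436]
```

Call:
drive_tool(turn=[[0, 0, 0], [0, 0, 0], [0, 0, 0], [0, 0, 0], [0, 0, 0]], slide=[[0.0015, 0, 0.0005], [0.003, 0, 0.001], [0.0045, 0, 0.0015], [0.005, 0, 0.002], [0.005, 0, 0.002]], gripper=[-1, -1, -1, -1, -1])

```text
time: 28.9
ee_pos: [0.4851, 0.0889, 0.0994]
tcp_rot: [-3.141, -0.0, -3.089]
force: [0.9, -0.8, 0.2]
finger_gap: 0.114
grip_force: 69.3
```

```bash
python3 st.py
```

```text
t 28.9 p [0.4851 0.0889 0.0994] rot [-3.1414 -0.0005 -3.0888] gap mm 9.652415724043083 grip 69.25650000572205
F world [ 0.8832 -0.8079  0.2346] F tool [-0.8393 -0.8534 -0.2348] M [-0.0529  0.0993  0.0629]
```

Call:
drive_tool(turn=[[0, 0, 0], [0, 0, 0], [0, 0, 0], [0, 0, 0]], slide=[[0.001, 0, 0.001], [0.001, 0, 0.0015], [0.001, 0, 0.002], [0.001, 0, 0.002]], gripper=[-1, -1, -1, -1])

```text
time: 29.23
ee_pos: [0.4848, 0.089, 0.0977]
tcp_rot: [3.142, 0.001, -3.089]
force: [2.1, -0.3, 1.2]
finger_gap: 0.114
grip_force: 69.3
```

```bash
python3 st.py
```

```text
t 29.2333 p [0.4848 0.089  0.0977] rot [ 3.1415  0.0008 -3.0888] gap mm 9.6983968157196 grip 69.28836107254028
F world [ 2.0553 -0.3095  1.2306] F tool [-2.0371 -0.4174 -1.229 ] M [-0.0022 -0.6814  0.0019]
```

Call:
drive_tool(turn=[[0, 0, 0], [0, 0, 0], [0, 0, 0], [0, 0, 0]], slide=[[0, 0, 0.0005], [0, 0, 0.001], [0, 0, 0.0015], [0, 0, 0.0015]], gripper=[-1, -1, -1, -1])

```text
time: 29.57
ee_pos: [0.4841, 0.089, 0.096]
tcp_rot: [3.142, -0.001, -3.089]
force: [4.0, 1.1, 1.7]
finger_gap: 0.111
grip_force: 69.3
```

```bash
python3 st.py
```

```text
t 29.5667 p [0.4841 0.089  0.096 ] rot [ 3.1415 -0.0007 -3.0887] gap mm 9.473236915765103 grip 69.30510878562927
F world [3.9786 1.0745 1.6737] F tool [-4.0286  0.8629 -1.6765] M [ 0.0429 -0.8472 -0.0223]
```

Call:
drive_tool(turn=[[0, 0, 0], [0, 0, 0], [0, 0, 0]], slide=[[0, 0, 0.0005], [0, 0, 0.001], [0, 0, 0.001]], gripper=[-1, -1, -1])

```text
time: 29.82
ee_pos: [0.4842, 0.089, 0.0957]
tcp_rot: [3.142, -0.0, -3.089]
force: [2.9, 0.3, 5.8]
finger_gap: 0.112
grip_force: 70.2
```

```bash
python3 st.py
```

```text
t 29.8167 p [0.4842 0.089  0.0957] rot [ 3.1415 -0.0002 -3.0887] gap mm 9.553426931913279 grip 70.15128135681152
F world [2.8936 0.3103 5.8064] F tool [-2.9047  0.1574 -5.807 ] M [-0.0205 -0.571   0.0345]
```

Call:
drive_tool(turn=[[0, 0, 0.08], [0, 0, 0.16], [0, 0, 0.24], [0, 0, 0.32], [0, 0, 0.4]], slide=[[0, -0.0002, -0.0005], [0, -0.0005, -0.0008], [0.0001, -0.0007, -0.001], [0.0002, -0.0009, -0.001], [0.0002, -0.0012, -0.001]], gripper=[-1, -1, -1, -1, -1])

```text
time: 30.23
ee_pos: [0.4837, 0.0868, 0.0958]
tcp_rot: [-3.139, -0.0, 2.79]
force: [3.4, -2.6, 1.8]
finger_gap: 0.118
grip_force: 69.4
```

```bash
python3 st.py
```

```text
t 30.2333 p [0.4837 0.0868 0.0958] rot [-3.139  -0.0003  2.7901] gap mm 10.024253604258652 grip 69.38747048377991
F world [ 3.414  -2.5863  1.8074] F tool [-4.0952 -1.2575 -1.8051] M [-0.5721 -0.8705  0.0648]
```

Call:
drive_tool(turn=[[0, 0, 0.1], [0, 0, 0.2], [0, 0, 0.3], [0, 0, 0.4], [0, 0, 0.5]], slide=[[-0.001, -0.0006, 0], [-0.001, -0.0012, 0], [-0.001, -0.0017, 0], [-0.001, -0.0021, 0], [-0.001, -0.0024, 0]], gripper=[-1, -1, -1, -1, -1])

```text
time: 30.65
ee_pos: [0.4828, 0.0845, 0.0958]
tcp_rot: [-3.138, -0.001, 2.289]
force: [0.7, -0.2, 3.9]
finger_gap: 0.114
grip_force: 69.8
```

```bash
python3 st.py
```

```text
t 30.65 p [0.4828 0.0845 0.0958] rot [-3.1382 -0.0012  2.2894] gap mm 9.664142701341579 grip 69.79913234710693
F world [ 0.7042 -0.1573  3.8692] F tool [-0.5774  0.4133 -3.8714] M [-0.3217 -0.2178  0.1047]
```

Call:
drive_tool(turn=[[0, 0, 0.1], [0, 0, 0.2], [0, 0, 0.3], [0, 0, 0.4], [0, 0, 0.5]], slide=[[0, -0.0004, 0], [0, -0.0008, 0], [0, -0.0012, 0], [0, -0.0016, 0], [0, -0.0019, 0]], gripper=[-1, -1, -1, -1, -1])

```text
time: 31.07
ee_pos: [0.4807, 0.0832, 0.0957]
tcp_rot: [-3.137, 0.0, 1.79]
force: [-0.8, -1.4, 5.8]
finger_gap: 0.113
grip_force: 70.0
```

```bash
python3 st.py
```

```text
t 31.0667 p [0.4807 0.0832 0.0957] rot [-3.1367  0.0005  1.7896] gap mm 9.608952336253562 grip 70.03049969673157
F world [-0.8031 -1.3689  5.7806] F tool [-1.1648 -1.1091 -5.7747] M [-0.33    0.1885  0.1107]
```

Call:
drive_tool(turn=[[0, 0, 0.07], [0, 0, 0.14], [0, 0, 0.2], [0, 0, 0.2]], slide=[[0, -0.0003, 0], [0, -0.0006, 0], [0.0001, -0.0008, 0], [0.0001, -0.0008, 0]], gripper=[-1, -1, -1, -1])

```text
time: 31.4
ee_pos: [0.4797, 0.083, 0.0958]
tcp_rot: [-3.137, 0.002, 1.592]
force: [-0.5, -1.3, 4.8]
finger_gap: 0.114
grip_force: 70.0
```

```bash
python3 st.py
```

```text
t 31.4 p [0.4797 0.083  0.0958] rot [-3.1367  0.0016  1.5925] gap mm 9.715909365103613 grip 70.04248023033142
F world [-0.538  -1.3044  4.8182] F tool [-1.3003 -0.5897 -4.8133] M [-0.366   0.1644  0.1295]
```

Call:
drive_tool(turn=[[0, 0, 0.03], [0, 0, 0.06], [0, 0, 0.06]], slide=[[0, -0.0001, 0], [0, -0.0002, 0], [0, -0.0002, 0]], gripper=[-1, -1, -1])

```text
time: 31.65
ee_pos: [0.4794, 0.083, 0.0957]
tcp_rot: [-3.137, 0.002, 1.534]
force: [-1.1, -1.6, 5.8]
finger_gap: 0.119
grip_force: 70.1
```

```bash
python3 st.py
```

```text
t 31.65 p [0.4794 0.083  0.0957] rot [-3.1365  0.0019  1.5335] gap mm 10.09791230248492 grip 70.07416605949402
F world [-1.1151 -1.5902  5.7702] F tool [-1.6417 -1.0842 -5.7617] M [-0.3825  0.165   0.0436]
```

Call:
drive_tool(turn=[[0, 0, 0.03], [0, 0, 0.05], [0, 0, 0.05]], slide=[[0, -0.0001, 0], [0, -0.0002, 0], [0, -0.0002, 0]], gripper=[-1, -1, -1])

```text
time: 31.9
ee_pos: [0.4791, 0.083, 0.0957]
tcp_rot: [-3.137, 0.002, 1.484]
force: [-0.7, -1.5, 5.3]
finger_gap: 0.117
grip_force: 70.1
```

```bash
python3 st.py
```

```text
t 31.9 p [0.4791 0.083  0.0957] rot [-3.1366  0.0022  1.4838] gap mm 9.985081774816145 grip 70.08877873420715
F world [-0.6832 -1.5439  5.2599] F tool [-1.6092 -0.5729 -5.2535] M [-0.4125  0.1803  0.1421]
```

Call:
drive_tool(turn=[[0, 0, 0.03], [0, 0, 0.05], [0, 0, 0.05]], slide=[[0, -0.0001, 0], [0, -0.0002, 0], [0, -0.0002, 0]], gripper=[-1, -1, -1])

```text
time: 32.15
ee_pos: [0.4789, 0.083, 0.0957]
tcp_rot: [-3.137, 0.003, 1.434]
force: [-1.6, -1.7, 5.8]
finger_gap: 0.114
grip_force: 70.1
```

```bash
python3 st.py
```

```text
t 32.15 p [0.4789 0.083  0.0957] rot [-3.1366  0.0025  1.4339] gap mm 9.714567852616053 grip 70.1066243648529
F world [-1.5891 -1.7103  5.7883] F tool [-1.9257 -1.3697 -5.7767] M [-0.3856  0.276   0.1381]
```

Call:
drive_tool(turn=[[0, 0, 0.02], [0, 0, 0.04], [0, 0, 0.04]], slide=[[0, -0.0001, 0], [0, -0.0001, 0], [0, -0.0001, 0]], gripper=[-1, -1, -1])

```text
time: 32.4
ee_pos: [0.4788, 0.083, 0.0957]
tcp_rot: [-3.137, 0.003, 1.394]
force: [-1.7, -1.2, 5.6]
finger_gap: 0.11
grip_force: 70.2
```

```bash
python3 st.py
```

```text
t 32.4 p [0.4788 0.083  0.0957] rot [-3.1367  0.0028  1.394 ] gap mm 9.355934538912837 grip 70.16776084899902
F world [-1.7307 -1.1663  5.6499] F tool [-1.4685 -1.5263 -5.6383] M [-0.4507  0.2647  0.1564]
```

Call:
drive_tool(turn=[[0, 0, 0.02], [0, 0, 0.04], [0, 0, 0.04]], slide=[[0, -0.0001, 0], [0, -0.0001, 0], [0, -0.0001, 0]], gripper=[-1, -1, -1])

```text
time: 32.65
ee_pos: [0.4786, 0.0831, 0.0957]
tcp_rot: [-3.137, 0.003, 1.354]
force: [-1.4, -1.1, 5.9]
finger_gap: 0.114
grip_force: 70.2
```

```bash
python3 st.py
```

```text
t 32.65 p [0.4786 0.0831 0.0957] rot [-3.1366  0.0028  1.3542] gap mm 9.682348617848243 grip 70.16669511795044
F world [-1.3702 -1.1475  5.9004] F tool [-1.4318 -1.1208 -5.8908] M [-0.3632  0.2828  0.2285]
```

Call:
drive_tool(turn=[[0, 0, 0.02], [0, 0, 0.04], [0, 0, 0.04]], slide=[[0, -0.0001, 0], [0, -0.0001, 0], [0, -0.0001, 0]], gripper=[-1, -1, -1])

```text
time: 32.9
ee_pos: [0.4784, 0.0832, 0.0957]
tcp_rot: [-3.137, 0.003, 1.314]
force: [-0.8, -1.5, 7.3]
finger_gap: 0.113
grip_force: 70.2
```

```bash
python3 st.py; python3 - <<'E'
from h import *
S=cams.get_image("scene")[:,:,::-1];cv2.imwrite("pics/s6.png",S)
k=20;x0,y0=225,190;w,h=40,30
cv2.imwrite("pics/lock.png",np.clip(cv2.resize(S[y0:y0+h,x0:x0+w],(w*k,h*k),interpolation=cv2.INTER_CUBIC).astype(float)*1.4,0,255).astype(np.uint8))
M=[manip.read_state()["wrist_torque"][2] for _ in range(1)];print(M)
E
```

```text
t 32.9 p [0.4784 0.0832 0.0957] rot [-3.1366  0.0031  1.3144] gap mm 9.582340698488094 grip 70.22112250328064
F world [-0.7716 -1.4671  7.3231] F tool [-1.6372 -0.4109 -7.3162] M [-0.3964  0.3471  0.2536]
[np.float64(0.2606024573539146)]
```

View pics/lock.png

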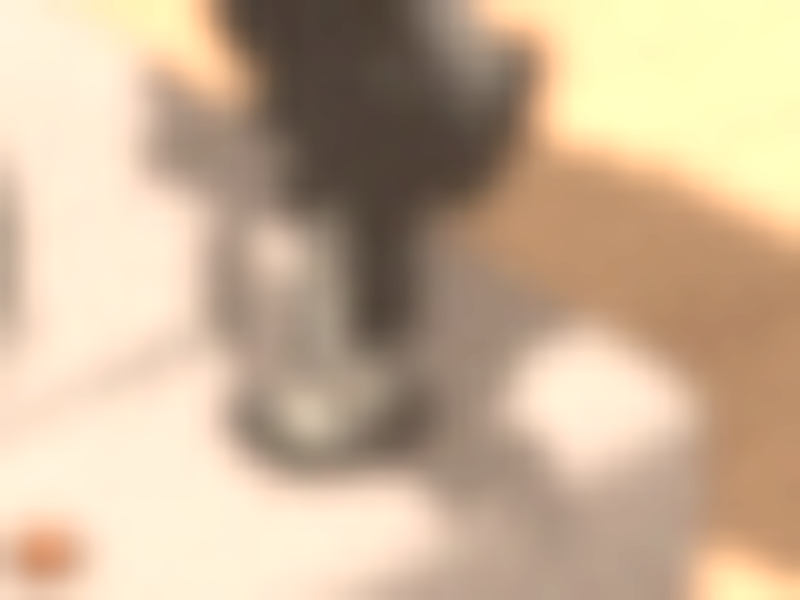

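Call:
drive_tool(turn=[[0, 0, 0.03], [0, 0, 0.05], [0, 0, 0.05], [0, 0, 0.05], [0, 0, 0.05]], slide=[[0, -0.0001, 0], [0, -0.0001, 0], [0, -0.0001, 0], [0, -0.0001, 0], [0, -0.0001, 0]], gripper=[-1, -1, -1, -1, -1])

```text
time: 33.37
ee_pos: [0.4783, 0.083, 0.0957]
tcp_rot: [-3.137, 0.004, 1.265]
force: [-0.7, -2.6, 7.4]
finger_gap: 0.114
grip_force: 70.2
```

```bash
python3 st.py
```

```text
t 33.3667 p [0.4783 0.083  0.0957] rot [-3.1367  0.0038  1.265 ] gap mm 9.670779628140606 grip 70.15567660331726
F world [-0.6847 -2.608   7.3994] F tool [-2.7209  0.0964 -7.3898] M [-0.5007  0.3778  0.256 ]
```

Call:
drive_tool(turn=[[0, 0, 0], [0, 0, 0], [0, 0, 0]], slide=[[0, 0, 0], [0, 0, 0], [0, 0, 0]], gripper=[-1, -1, -1])

```text
time: 33.62
ee_pos: [0.4783, 0.083, 0.0957]
tcp_rot: [-3.137, 0.004, 1.265]
force: [-0.8, -1.6, 6.0]
finger_gap: 0.113
grip_force: 70.2
```

```bash
python3 st.py
```

```text
t 33.6167 p [0.4783 0.083  0.0957] rot [-3.1368  0.0037  1.265 ] gap mm 9.60390601658628 grip 70.15532612800598
F world [-0.8475 -1.5603  5.9659] F tool [-1.7653 -0.3671 -5.9576] M [-0.4865  0.3409  0.2473]
```

Call:
drive_tool(turn=[[0, 0, 0], [0, 0, 0], [0, 0, 0.03], [0, 0, 0.06], [0, 0, 0.06]], slide=[[0, 0, 0], [0, 0, 0], [0, 0, 0], [0, 0, 0], [0, 0, 0]], gripper=[-1, -1, -1, -1, -1], force=110)

```text
time: 34.03
ee_pos: [0.478, 0.083, 0.0958]
tcp_rot: [-3.137, 0.004, 1.204]
force: [-1.8, -2.3, 8.3]
finger_gap: 0.109
grip_force: 108.0
```

Call:
drive_tool(turn=[[0, 0, 0], [0, 0, 0], [0, 0, 0]], slide=[[0, 0, 0], [0, 0, 0], [0, 0, 0]], gripper=[-1, -1, -1])

```text
time: 34.28
ee_pos: [0.4781, 0.083, 0.0958]
tcp_rot: [-3.137, 0.004, 1.205]
force: [-2.5, -2.3, 8.4]
finger_gap: 0.108
grip_force: 108.0
```

```bash
python3 st.py
```

```text
t 34.2833 p [0.4781 0.083  0.0958] rot [-3.1366  0.0041  1.2054] gap mm 9.159585580400618 grip 107.99007296562195
F world [-2.5094 -2.2837  8.407 ] F tool [-3.064  -1.5691 -8.3869] M [-0.465   0.5453  0.3547]
```

```bash
python3 -c "
from workcell import ticket
print(ticket.hand_in())"
```

```text
the job is handed in; nothing more can be done
None
```

I handed the job in at 34 s: the knob was turned back to its off stop, and the service key was fully inserted, turned about a quarter clockwise and held against a firm stop. The stop is inferred from the wrist torque, since the key began to slip in the grip and I could not measure the plug's angle. No verdict was returned.

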